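# Pile boards up to the height mark and set the jar on top

### The arm

A 7-joint arm with a two-finger parallel gripper is mounted at the origin on a cart in front of the work surface, level with it; the furniture and walls round the work are solid. World frame = base frame: x ahead of the robot, y to its left, z up, the work surface at z = 0. Lengths are in m, angles in rad, forces in N, time in s.
With the tool pointing down it reaches from about 0.4 to 0.85 m from the base axis. Payload 4.5 kg.
Tool frame: the origin (TCP) lies on the centre line of the jaws, within the pads' length; the fingertips stand 14 mm ahead of it and the grasp point (between the pads) lies 5 mm behind it; y points along the fingers, z is the direction in which the jaws open and shut, and the axes are right-handed (so a half turn about y gives the same grasp; the last joint's range is limited). The gripper opens to 88 mm and grips with 3 to 60 N. Pads are 18 mm wide; open, the fingers measure 123 mm over their backs; the gripper's body (75 mm by 187 mm) begins 45 mm behind the grasp point.
Start: joints at [1.322, 0.689, -0.195, 1.565, 0.157, 0.902, -0.215], TCP at [0.174, -0.6, 0.253] pointing down, gripper open.
Joint ranges: [-3.01, 3.01], [-0.46, 2.08], [-1.47, 1.51], [0.13, 2.56], [-1, 4.14], [0.04, 2.09], [-2.66, 2.66]. Speed limits (rad/s): [2.57, 2.57, 3.14, 3.14, 3.14, 3.14, 3.14].

### API

Orientations are given as a unit quaternion [x, y, z, w].
In Python, from plant import get_state, imaging, job gives the robot as it stands.
- The arm moves only by the tool send_rows, never from a script. Its argument "motion" is a list that holds one entry, the list of rows, each a list of 7 numbers: the turn, a rotation vector about the tool's x, y, z scaled (see below), then the shift along the tool's x, y, z scaled (see below), then the gripper's target within -1 to 1 (shut at 1, half-way at 0, fully open at -1). In form: [[[rx, ry, rz, tx, ty, tz, gripper], ...]]. A call has exactly 5 rows; each row shifts and turns the commanded pose from where the row before left it, along the tool's axes as they then stand; what a row does not reach is not made up. The controller multiplies each number of a shift by 0.02 m and each number of a turn by 0.08 rad. A row lasts 1/12 s, in which the tool goes at most 41.7 mm and 7.16 degrees, less where a joint would pass 70% of its speed; a pose out of reach is approached as far as the arm can. A call with a number of a shift or a turn outside -1 to 1 is refused whole. A call with a gripper value outside its range is refused whole. The fingers move at their own pace and stop on an object; "force" is the grip in N (left out, the last holds). Time passes only in rows, so rows that do not move let the fingers close, or fill a call up. It gives the time, the measured TCP pose, the force and the opening at its end, in the units of the state.
- get_state(): the state, without advancing time (a new reading comes with each control period).
- imaging.snapshot(name): name is "scene" or "top" or "wrist"; returns a dict with "img" (480x640x3 uint8, red, green, blue), "camera_matrix" (3x3 intrinsics, pixels), "R" (3x3) and "t" (3): a world point X has camera coordinates R X + t; the wrist camera has in their place "hand_eye" (4x4, takes a point from camera to tool coordinates, whose origin is the TCP and whose axes are the tool frame's). Camera axes: x right, y down, z forward; pixel columns grow to the right and rows downward; lengths in m; the calibration is good to about 2 mm. The wrist camera is an equidistant fisheye: a pixel r from the principal point sees the ray r / f radians off the axis. A picture is of the moment at which its call begins: read the wrist's pose just before it. There is no depth.
- job.finish_job(): hands the job in, once; it reports no verdict.
The state is a dict: "clock": time; "q": joint angles; "qd": joint speeds; "joint_torque": joint torques, N m; "tool_pos": TCP position; "eef_rot": TCP orientation; "contact_force": force on the tool from outside, world axes, zero at the start; "moment": the same for the moment, N m; "opening": opening from 0.0 (shut) to 1.0 (fully open).
Only numpy, scipy, OpenCV 4.12 (cv2) and the standard library are available. Lean on these libraries where they do the work, as an engineer would, in place of code of your own. Each camera call takes 0.05 s, during which the arm holds its last target.

### The job

The small paint jar is to be drawn at the height set by the pointer on the still-life stand: pile two of the three wooden boards flat and square, one on the other, in the outlined place on the stand's base, choosing them so that the top of the pile meets the pointer's end plate (between its lower and upper edges), and leave the third board where it lies. Then stand the small jar upright on the middle of the finished pile. Do not shift the pointer or disturb the other things on the desk.

Things in the scene. Friction and masses are not known exactly. Their poses are not given: they have to be found in the camera images.
- stand: still-life stand, fixed: grey base plate 12 mm thick with a column on its far end, 117 mm above the desk. Origin on the desk, 12 mm under the centre of the outlined pile place; x points from the pile place to the column (roughly away from the robot), z up. Plate: x -65 to 105, y -65 to 65 mm; column and pointer: x 68 to 98, y -25 to 31 mm
- pile_place (a point): centre of the outlined place for the pile, on the upper face of the base plate (12 mm above the desk); axes as the stand's. The outline, thin dark lines, is 120 mm along x and 76 mm along y
- mark (a point): middle, on the robot's side, of the pointer's upright end plate (50 mm wide, 17 mm tall, dark line at mid height), 68.5 mm along the stand's x from the pile place, 53 to 75 mm above the base plate; axes as the stand's. The pile meets the mark if its top is within 8.5 mm of this height; some two boards always come within 6 mm. The pointer slides on the column with 15 N friction and stays put
- board_thin: wooden packing board, 100 mm long (its x), 56 mm wide (its y), 20 mm thick (its z), about 70 g, dark strip near each end; origin at the centre of its underside. The three boards differ in thickness only; they start flat on the desk, and the boards and the jar may have swapped places
- board_middle: wooden packing board, 100 mm long (its x), 56 mm wide (its y), 32 mm thick (its z), about 110 g, dark strip near each end; origin at the centre of its underside. The three boards differ in thickness only; they start flat on the desk, and the boards and the jar may have swapped places
- board_thick: wooden packing board, 100 mm long (its x), 56 mm wide (its y), 44 mm thick (its z), about 155 g, dark strip near each end; origin at the centre of its underside. The three boards differ in thickness only; they start flat on the desk, and the boards and the jar may have swapped places
- board_thin_top (a point): centre of the upper face of board_thin, 20 mm above its origin; axes as the board's
- board_middle_top (a point): centre of the upper face of board_middle, 32 mm above its origin; axes as the board's
- board_thick_top (a point): centre of the upper face of board_thick, 44 mm above its origin; axes as the board's
- small_jar: small open paint jar, round, 43 mm in diameter, 64 mm tall, about 72 g; origin at the centre of its underside, z up; the smallest jar on the desk, standing upright
- pencil: bystander: pencil, 136 mm long, 7 mm thick, lying on the right of the desk; origin under its middle
- eraser: bystander: block eraser 52 x 22 x 13 mm; origin at the centre of its underside

How it is judged:
By the outcome, as a careful person would: the job done as asked, in the order asked, and still so for the second after the job is handed in, with the robot touching nothing.
It also fails if it takes over 69 s, if anything falls off the work surface, if the arm or the gripper's body presses on something with over 40 N, if the wrist force passes 120 N, or if a joint passes its speed limit or range.

## Working session

There is one attempt and no reset: what is moved stays moved. The work goes in short steps, Python scripts to look and compute and a tool call to move; the robot and the scene stay as the last step left them, time stands still between calls to the robot, and variables do not carry over. Pictures are saved under pics/ and viewed, and the job is handed in when it is done.

Besides the shell and the picture viewer there is one more tool, called by a JSON object that holds its "op" and its "data", one argument or row to a line. send_rows: Moves the arm, as the interface text tells. Its arguments: {"type":"object","properties":{"motion":{"type":"array"},"force":{"type":"number"}},"required":["motion"]}

```bash
ls; mkdir -p pics; python3 - <<'E'
from plant import get_state, imaging
import cv2,pickle
s=get_state(); print(s)
for n in ("scene","top","wrist"):
    d=imaging.snapshot(n); cv2.imwrite(f"pics/{n}0.png",d["img"][:,:,::-1]); pickle.dump(d,open(f"pics/{n}0.pkl","wb"))
    print(n,{k:v for k,v in d.items() if k!="img"})
E
```

```text
pics
{'clock': 0.0, 'q': array([ 1.32180028,  0.68999723, -0.19457308,  1.56634492,  0.15730973,
        0.90249765, -0.21507373]), 'qd': array([-0.00032652, -0.00259687,  0.00069019, -0.00275342, -0.00035364,
        0.00279541,  0.00033983]), 'joint_torque': array([ 8.36422096e-04, -5.27564156e+01, -1.26674920e+00, -1.53426754e+01,
       -5.26727457e-02,  6.59688871e-03,  1.93027836e-04]), 'tool_pos': array([ 0.17421311, -0.59959316,  0.25190301]), 'eef_rot': array([-0.09983568,  0.70068299, -0.69939985,  0.09957928]), 'contact_force': array([-0.42498524,  0.28264356, -0.13004921]), 'moment': array([-1.29956458e-02,  3.17100221e-02, -1.58052674e-05]), 'opening': 0.9968620277257203}
scene {'camera_matrix': array([[451.1890227 ,   0.        , 325.04856009],
       [  0.        , 451.1890227 , 236.65508069],
       [  0.        ,   0.        ,   1.        ]]), 'R': array([[-0.58688432, -0.80946922, -0.01806586],
       [-0.52241181,  0.3956192 , -0.75536173],
       [ 0.61858927, -0.43387214, -0.65505899]]), 't': array([0.32470059, 0.35889629, 0.71304674])}
top {'camera_matrix': arra
[... 187 characters left out ...]
7,  0.01992695],
       [-0.98167597, -0.01183571, -0.19018992],
       [ 0.19038162, -0.01800355, -0.98154506]]), 't': array([-0.02170429,  0.58257751,  0.8646962 ])}
wrist {'camera_matrix': array([[371.64829954,   0.        , 324.37973924],
       [  0.        , 371.64829954, 240.82630957],
       [  0.        ,   0.        ,   1.        ]]), 'hand_eye': array([[ 4.10214572e-04,  9.65911747e-01,  2.58871259e-01,
        -6.67681723e-02],
       [ 4.97975858e-04, -2.58871446e-01,  9.65911656e-01,
        -1.31920765e-01],
       [ 9.99999792e-01, -2.67319399e-04, -5.87193570e-04,
         6.25399811e-04],
       [ 0.00000000e+00,  0.00000000e+00,  0.00000000e+00,
         1.00000000e+00]])}
```

View pics/top0.png

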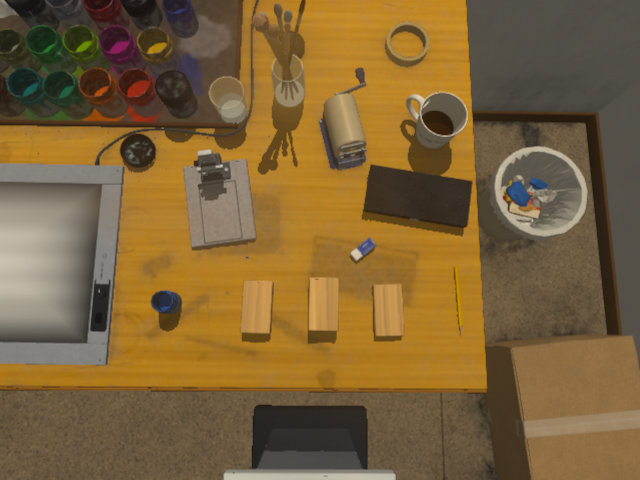

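View pics/scene0.png

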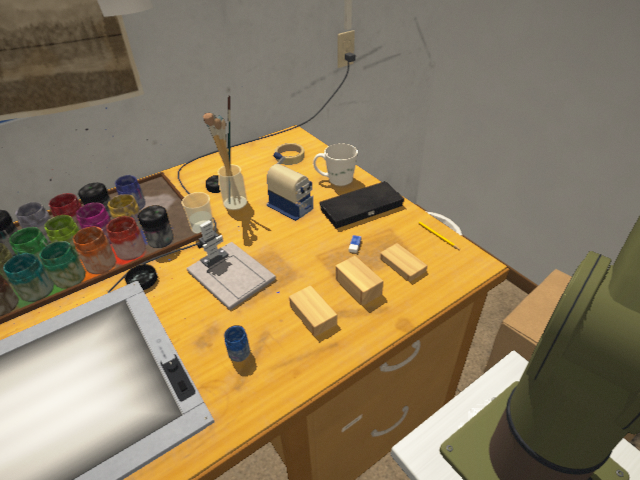

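View pics/wrist0.png

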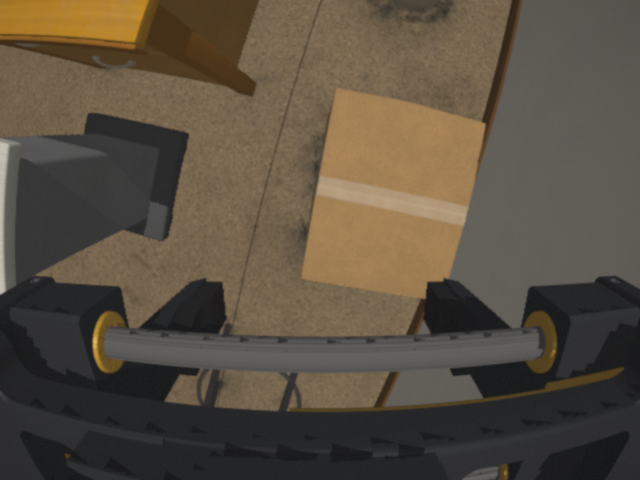

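The top view shows boards at about (257,307), (323,305) and (388,310), the jar at (166,302), the stand at (220,200) and the eraser at (363,250). In the scene view the middle board looks thickest and the right one thinnest. I'll zoom in next.

```bash
python3 - <<'E'
import cv2
t=cv2.imread("pics/top0.png");s=cv2.imread("pics/scene0.png")
cv2.imwrite("pics/za.png",cv2.resize(t[265:350,230:420],None,fx=4,fy=4,interpolation=cv2.INTER_CUBIC))
cv2.imwrite("pics/zb.png",cv2.resize(t[140:255,140:290],None,fx=5,fy=5,interpolation=cv2.INTER_CUBIC))
cv2.imwrite("pics/zc.png",cv2.resize(s[210:360,180:330],None,fx=4,fy=4,interpolation=cv2.INTER_CUBIC))
cv2.imwrite("pics/zd.png",cv2.resize(s[235:345,280:440],None,fx=5,fy=5,interpolation=cv2.INTER_CUBIC))
E
```

```text
(no output)
```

View pics/za.png

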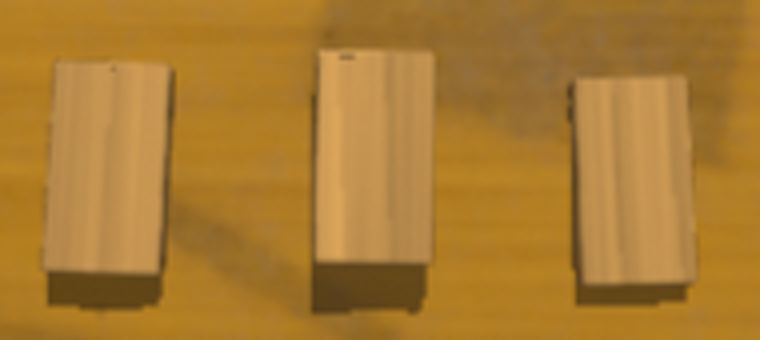

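View pics/zb.png

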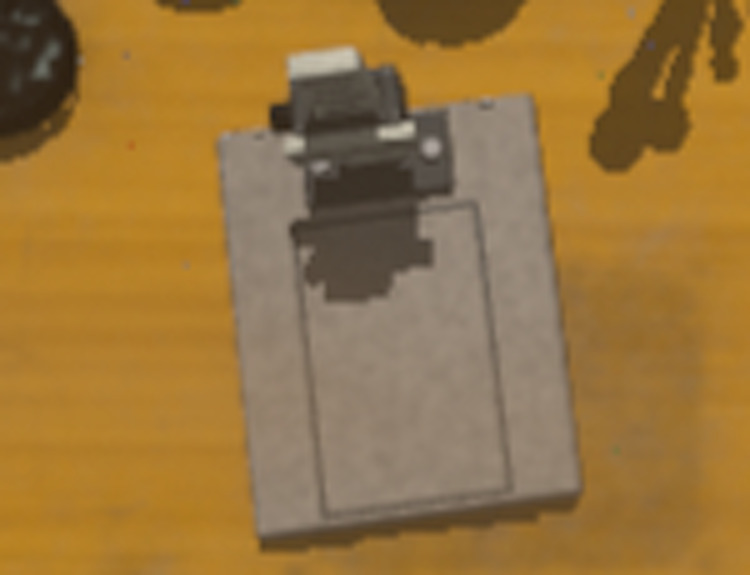

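View pics/zc.png

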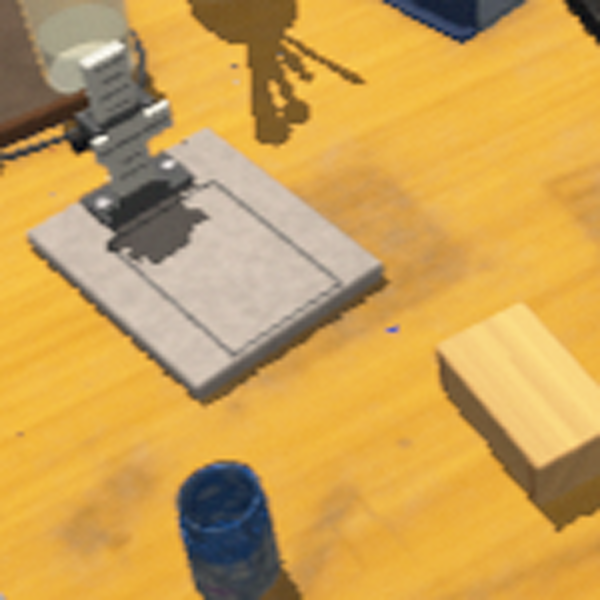

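View pics/zd.png

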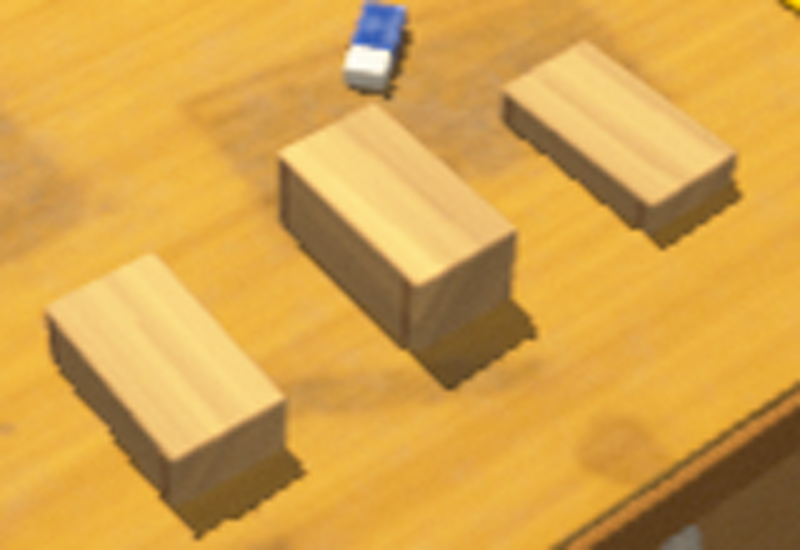

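```bash
cat > h.py <<'E'
import numpy as np,cv2,pickle
from scipy.spatial.transform import Rotation as Ro
def ray(d,px,pose=None):
    K=d["camera_matrix"];px=np.atleast_2d(px).astype(float)
    u=np.c_[(px[:,0]-K[0,2])/K[0,0],(px[:,1]-K[1,2])/K[1,1]]
    if "R" in d:
        v=np.c_[u,np.ones(len(u))]; R=d["R"]; return -R.T@d["t"], v@R
    r=np.linalg.norm(u,axis=1); s=np.where(r>1e-9,np.sin(r)/np.maximum(r,1e-9),1)
    v=np.c_[u*s[:,None],np.cos(r)]
    H=d["hand_eye"]; p,q=pose; Rt=Ro.from_quat(q).as_matrix()
    return p+Rt@H[:3,3], v@(Rt@H[:3,:3]).T
def onz(d,px,z,pose=None):
    c,v=ray(d,px,pose); return c+v*((z-c[2])/v[:,2])[:,None]
def onplane(d,px,p0,n,pose=None):
    c,v=ray(d,px,pose); return c+v*(((p0-c)@n)/(v@n))[:,None]
def proj(d,X):
    X=np.atleast_2d(X); y=X@d["R"].T+d["t"]; y=y@d["camera_matrix"].T; return y[:,:2]/y[:,2:]
def L(n): return pickle.load(open(f"pics/{n}.pkl","rb"))
def rect(P):
    # P 4x2+ corners order fl,fr,nr,nl -> centre, yaw of x(far) axis, dims
    P=np.asarray(P)[:,:2]; c=P.mean(0); e=(P[0]+P[1]-P[2]-P[3])/2; w=(P[0]+P[3]-P[1]-P[2])/2
    return c.round(4), np.degrees(np.arctan2(e[1],e[0])).round(2), np.degrees(np.arctan2(-w[0],w[1])).round(2), np.linalg.norm(e).round(4), np.linalg.norm(w).round(4)
E
python3 - <<'E'
from h import *
T=L("top0");S=L("scene0")
def z(o,f,p): return np.array(o)+ (np.array(p)+.5)/f-.5
O=z((140,140),5,[(295,228),(475,203),(511,490),(324,516)])
print("outline",rect(onz(T,O,.012)))
P=z((140,140),5,[(220,135),(533,96),(580,494),(262,538)]); print("plate",rect(onz(T,P,.012)))
so=z((180,210),4,[(213,182),(340,287),(235,353)]); print("scene outline",onz(S,so,.012).round(4), "top",onz(T,O[1:],.012).round(4))
B={"L":[(57,62),(172,66),(160,274),(44,271)],"M":[(319,50),(434,50),(430,264),(316,262)],"R":[(575,78),(687,76),(694,284),(579,284)]}
for k,b in B.items():
    q=z((230,265),4,b)
    for h in (.020,.032,.044): print(k,h,rect(onz(T,q,h)))
BS={"L":[(47,315),(150,255),(285,402),(172,460)],"M":[(280,157),(375,105),(514,233),(410,285)],"R":[(503,92),(586,42),(736,157),(651,207)]}
for k,b in BS.items():
    q=z((280,235),5,b)
    for h in (.020,.032,.044): print("S",k,h,rect(onz(S,q,h)))
s=cv2.imread("pics/scene0.png"); cv2.imwrite("pics/ze.png",cv2.resize(s[212:275,185:240],None,fx=10,fy=9.5,interpolation=cv2.INTER_CUBIC))
E
```

```text
outline (array([0.6399, 0.185 ]), np.float64(8.93), np.float64(8.96), np.float64(0.1198), np.float64(0.0737))
plate (array([0.6585, 0.1868]), np.float64(8.82), np.float64(8.57), np.float64(0.1681), np.float64(0.127))
scene outline [[0.7064 0.1595 0.012 ]
 [0.5864 0.1422 0.012 ]
 [0.5781 0.2121 0.012 ]] top [[0.7049 0.1582 0.012 ]
 [0.5864 0.139  0.012 ]
 [0.575  0.2124 0.012 ]]
L 0.02 (array([0.4509, 0.1041]), np.float64(-1.56), np.float64(-1.2), np.float64(0.0991), np.float64(0.0553))
L 0.032 (array([0.4504, 0.1028]), np.float64(-1.56), np.float64(-1.2), np.float64(0.0978), np.float64(0.0546))
L 0.044 (array([0.4498, 0.1015]), np.float64(-1.56), np.float64(-1.2), np.float64(0.0966), np.float64(0.0539))
M 0.02 (array([ 0.4577, -0.0236]), np.float64(-0.55), np.float64(0.05), np.float64(0.1017), np.float64(0.0551))
M 0.032 (array([ 0.4571, -0.0233]), np.float64(-0.55), np.float64(0.05), np.float64(0.1004), np.float64(0.0544))
M 0.044 (array([ 0.4564, -0.023 ]), np.float64(-0.55), np.float64(0.05), np.float64(0.0991), np.float64(0.0537))
R 0.02 (array([ 0.4474, -0.1484]), np.float64(0.4
[... 611 characters left out ...]
loat64(0.0524))
S M 0.02 (array([ 0.475 , -0.0354]), np.float64(-1.44), np.float64(-1.47), np.float64(0.0981), np.float64(0.056))
S M 0.032 (array([ 0.4661, -0.0277]), np.float64(-1.44), np.float64(-1.47), np.float64(0.0965), np.float64(0.055))
S M 0.044 (array([ 0.4572, -0.02  ]), np.float64(-1.44), np.float64(-1.47), np.float64(0.0949), np.float64(0.0541))
S R 0.02 (array([ 0.448 , -0.1465]), np.float64(1.02), np.float64(1.23), np.float64(0.0971), np.float64(0.0538))
S R 0.032 (array([ 0.4395, -0.1369]), np.float64(1.02), np.float64(1.23), np.float64(0.0955), np.float64(0.0529))
S R 0.044 (array([ 0.4311, -0.1273]), np.float64(1.02), np.float64(1.23), np.float64(0.0939), np.float64(0.052))
```

View pics/ze.png

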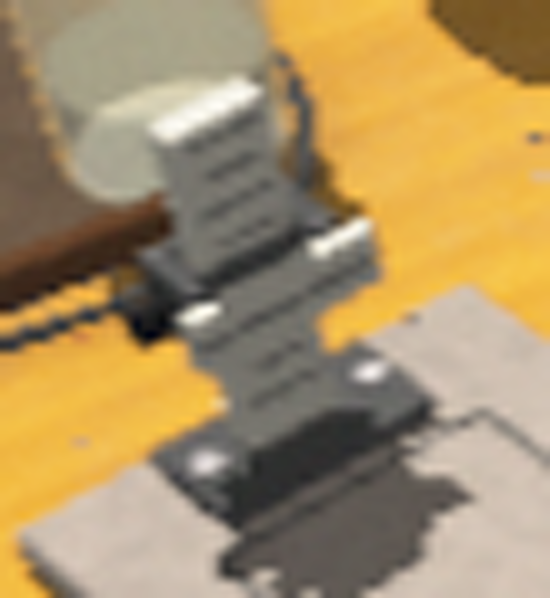

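```bash
python3 - <<'E'
from h import *
S=L("scene0")
p=np.array([(180,322),(190,345),(200,362),(368,232),(372,255),(378,280)])
q=np.array([185,212])+(p+.5)/np.array([10,9.5])-.5
a=np.radians(8.9);n=np.array([np.cos(a),np.sin(a),0]);y=np.array([-np.sin(a),np.cos(a),0])
c=np.array([.640,.1855,.012])
X=onplane(S,q,c+n*.0685,n)-c
print(np.c_[X@y,X[:,2]].round(4))
for z in(.052,.058,.064,.070,.076): print(z,((proj(S,c+n*.0685+np.array([0,0,z])+np.array([[-25],[25]])/1000*y)-np.array([185,212])+.5)*[10,9.5]).round(0).tolist())
E
```

```text
[[ 0.0285  0.0684]
 [ 0.0276  0.0606]
 [ 0.0264  0.0544]
 [-0.021   0.0653]
 [-0.0207  0.0582]
 [-0.0207  0.0502]]
0.052 [[393.0, 266.0], [208.0, 367.0]]
0.058 [[388.0, 248.0], [203.0, 348.0]]
0.064 [[384.0, 229.0], [198.0, 329.0]]
0.07 [[379.0, 210.0], [192.0, 310.0]]
0.076 [[375.0, 191.0], [187.0, 291.0]]
```

```bash
cat >> h.py <<'E'
def st():
    from plant import get_state
    s=get_state(); return s
def delta(target,yaw_deg=None,s=None):
    """remaining shift in tool axes, units of 0.02; turn to tool x = world(cos yaw, sin yaw), tool y down, in 0.08 rad"""
    s=s or st(); R=Ro.from_quat(s["eef_rot"])
    out=[]
    if yaw_deg is not None:
        a=np.radians(yaw_deg); X=np.array([np.cos(a),np.sin(a),0]);Y=np.array([0,0,-1.]);Z=np.cross(X,Y)
        Rt=Ro.from_matrix(np.c_[X,Y,Z]); rv=(R.inv()*Rt).as_rotvec(); print("turn/.08",(rv/.08).round(2), "shift in final frame/.02",((Rt.inv().apply(np.array(target)-s["tool_pos"]))/.02).round(2))
    print("clk",round(s["clock"],2),"pos",s["tool_pos"].round(4),"shift/.02",(R.inv().apply(np.array(target)-s["tool_pos"])/.02).round(2),"F",s["contact_force"].round(1),"op",round(s["opening"],3))
E
python3 - <<'E'
from h import *
s=st();print(Ro.from_quat(s["eef_rot"]).as_matrix().round(3))
delta([.40,.16,.25],8.9)
E
```

```text
[[-0.96  -0.     0.279]
 [-0.279  0.001 -0.96 ]
 [ 0.    -1.    -0.001]]
turn/.08 [ 0.000e+00 -3.768e+01 -2.000e-02] shift in final frame/.02 [17.03  0.11 35.78]
clk 0.15 pos [ 0.1743 -0.5998  0.2521] shift/.02 [-21.44   0.15 -33.33] F [ 0.1  0.4 -0.6] op 1.0
```

```bash
cat >> h.py <<'E'
def plan(target,turns,n,s=None):
    """per-call (5 rows) shifts to go straight to target in n rows while turning `turns` (units .08) about tool y per row"""
    s=s or st(); R=Ro.from_quat(s["eef_rot"]); d=(np.array(target)-s["tool_pos"])/.02/n
    for k in range(n):
        m=R*Ro.from_rotvec([0,.08*turns*(k+.5),0])
        print(k,m.inv().apply(d).round(2))
E
python3 - <<'E'
from h import *
plan([.47,-.25,.26],-1,20)
E
```

```text
0 [-0.98 -0.02 -0.59]
1 [-1.02 -0.02 -0.51]
2 [-1.06 -0.02 -0.43]
3 [-1.09 -0.02 -0.35]
4 [-1.12 -0.02 -0.26]
5 [-1.13 -0.02 -0.17]
6 [-1.14 -0.02 -0.08]
7 [-1.14 -0.02  0.02]
8 [-1.14 -0.02  0.11]
9 [-1.13 -0.02  0.2 ]
10 [-1.11 -0.02  0.29]
11 [-1.08 -0.02  0.38]
12 [-1.05 -0.02  0.46]
13 [-1.01 -0.02  0.54]
14 [-0.96 -0.02  0.62]
15 [-0.91 -0.02  0.7 ]
16 [-0.85 -0.02  0.77]
17 [-0.79 -0.02  0.83]
18 [-0.72 -0.02  0.89]
19 [-0.64 -0.02  0.95]
```

{"op": "send_rows", "data": {
  "motion": [
    [[0,-1,0,-0.95,0,-0.6,-1],[0,-1,0,-1,0,-0.5,-1],[0,-1,0,-1,0,-0.4,-1],[0,-1,0,-1,0,-0.35,-1],[0,-1,0,-1,0,-0.25,-1]]
  ]
}}

```text
clock: 0.57
tool_pos: [0.2472, -0.5185, 0.2525]
eef_rot: [-0.238, 0.666, -0.666, 0.238]
contact_force: [1.4, 0.5, 0.3]
opening: 1.001
```

{"op": "send_rows", "data": {
  "motion": [
    [[0,-1,0,-1,0,-0.15,-1],[0,-1,0,-1,0,-0.1,-1],[0,-1,0,-1,0,0,-1],[0,-1,0,-1,0,0.1,-1],[0,-1,0,-1,0,0.2,-1]]
  ]
}}

```text
clock: 0.98
tool_pos: [0.3147, -0.4442, 0.2526]
eef_rot: [-0.366, 0.605, -0.605, 0.365]
contact_force: [0.0, -0.5, 0.8]
opening: 1.0
```

{"op": "send_rows", "data": {
  "motion": [
    [[0,-1,0,-1,0,0.3,-1],[0,-1,0,-1,0,0.4,-1],[0,-1,0,-1,0,0.45,-1],[0,-1,0,-1,0,0.55,-1],[0,-1,0,-0.95,0,0.6,-1]]
  ]
}}

```text
clock: 1.4
tool_pos: [0.3908, -0.3644, 0.2526]
eef_rot: [-0.479, 0.52, -0.52, 0.479]
contact_force: [-0.6, 0.3, -0.3]
opening: 1.002
```

```bash
python3 - <<'E'
from h import *
print(st()["q"].round(2))
delta([.42,.16,.22],8.9)
plan([.42,.16,.22],-.97,23)
E
```

```text
[ 0.98  0.61 -0.52  1.83  0.4   0.81  0.18]
turn/.08 [  0.   -22.61  -0.  ] shift in final frame/.02 [ 5.5   1.63 25.68]
clk 1.4 pos [ 0.3908 -0.3644  0.2526] shift/.02 [-26.25   1.63  -0.72] F [-0.6  0.3 -0.3] op 1.002
0 [-1.14  0.07  0.01]
1 [-1.14  0.07  0.1 ]
2 [-1.13  0.07  0.19]
3 [-1.11  0.07  0.28]
4 [-1.08  0.07  0.36]
5 [-1.05  0.07  0.44]
6 [-1.01  0.07  0.52]
7 [-0.97  0.07  0.6 ]
8 [-0.92  0.07  0.67]
9 [-0.87  0.07  0.74]
10 [-0.81  0.07  0.81]
11 [-0.74  0.07  0.87]
12 [-0.67  0.07  0.92]
13 [-0.6   0.07  0.97]
14 [-0.52  0.07  1.02]
15 [-0.44  0.07  1.05]
16 [-0.36  0.07  1.08]
17 [-0.27  0.07  1.11]
18 [-0.18  0.07  1.13]
19 [-0.1   0.07  1.14]
20 [-0.01  0.07  1.14]
21 [0.08 0.07 1.14]
22 [0.17 0.07 1.13]
```

{"op": "send_rows", "data": {
  "motion": [
    [[0,-1,0,-1,0.07,0,-1],[0,-1,0,-1,0.07,0.1,-1],[0,-1,0,-1,0.07,0.2,-1],[0,-1,0,-1,0.07,0.3,-1],[0,-1,0,-1,0.07,0.35,-1]]
  ]
}}

```text
clock: 1.82
tool_pos: [0.4017, -0.2625, 0.2456]
eef_rot: [-0.573, 0.415, -0.415, 0.573]
contact_force: [-0.0, -0.1, 0.5]
opening: 1.001
```

{"op": "send_rows", "data": {
  "motion": [
    [[0,-1,0,-1,0.07,0.45,-1],[0,-1,0,-1,0.07,0.5,-1],[0,-1,0,-1,0.07,0.6,-1],[0,-1,0,-0.9,0.07,0.7,-1],[0,-1,0,-0.9,0.07,0.75,-1]]
  ]
}}

```text
clock: 2.23
tool_pos: [0.4113, -0.149, 0.2387]
eef_rot: [-0.644, 0.293, -0.293, 0.644]
contact_force: [-0.1, 0.1, 0.2]
opening: 1.0
```

{"op": "send_rows", "data": {
  "motion": [
    [[0,-1,0,-0.8,0.07,0.8,-1],[0,-1,0,-0.75,0.07,0.85,-1],[0,-1,0,-0.7,0.07,0.9,-1],[0,-1,0,-0.6,0.07,1,-1],[0,-1,0,-0.5,0.07,1,-1]]
  ]
}}

```text
clock: 2.65
tool_pos: [0.4184, -0.0353, 0.2317]
eef_rot: [0.689, -0.159, 0.159, -0.689]
contact_force: [0.3, -0.2, 0.2]
opening: 0.999
```

{"op": "send_rows", "data": {
  "motion": [
    [[0,-1,0,-0.45,0.07,1,-1],[0,-1,0,-0.35,0.07,1,-1],[0,-1,0,-0.3,0.07,1,-1],[0,-1,0,-0.2,0.07,1,-1],[0,-1,0,-0.1,0.07,1,-1]]
  ]
}}

```text
clock: 3.07
tool_pos: [0.4213, 0.069, 0.2247]
eef_rot: [0.707, -0.019, 0.019, -0.707]
contact_force: [0.4, -0.4, -0.6]
opening: 1.001
```

```bash
python3 - <<'E'
from h import *
print(st()["q"].round(2))
delta([.42,.16,.22],8.9)
E
```

```text
[ 0.3   0.62 -0.89  2.15  0.74  0.72  0.42]
turn/.08 [ 0.   -2.61  0.  ] shift in final frame/.02 [0.64 0.23 4.5 ]
clk 3.07 pos [0.4213 0.069  0.2247] shift/.02 [-0.31  0.23  4.54] F [ 0.4 -0.4 -0.6] op 1.001
```

{"op": "send_rows", "data": {
  "motion": [
    [[0,-1,0,0,0.8,1,-1],[0,-1,0,0,0.8,1,-1],[0,-0.6,0,0.3,0.8,1,-1],[0,0,0,0.5,0.8,1,-1],[0,0,0,0.5,0.8,0.6,-1]]
  ]
}}

```text
clock: 3.48
tool_pos: [0.441, 0.1658, 0.144]
eef_rot: [-0.704, -0.054, 0.054, 0.706]
contact_force: [0.6, -0.2, 0.7]
opening: 0.999
```

{"op": "send_rows", "data": {
  "motion": [
    [[0,0,0,0.4,0.2,0.3,-1],[0,0,0,0,0,0,-1],[0,0,0,0,0,0,-1],[0,0,0,0,0,0,-1],[0,0,0,0,0,0,-1]]
  ]
}}

```text
clock: 3.9
tool_pos: [0.4481, 0.1687, 0.1414]
eef_rot: [0.705, 0.053, -0.052, -0.705]
contact_force: [0.4, 0.2, -0.0]
opening: 1.0
```

```bash
cat >> h.py <<'E'
def snap(cam,name):
    from plant import imaging
    s=st(); d=imaging.snapshot(cam); d["pose"]=(s["tool_pos"],s["eef_rot"]); cv2.imwrite(f"pics/{name}.png",d["img"][:,:,::-1]); pickle.dump(d,open(f"pics/{name}.pkl","wb")); return d
E
python3 - <<'E'
from h import *
delta([.45,.17,.14],8.9); snap("wrist","w1")
E
```

```text
turn/.08 [ 0.01 -0.09  0.01] shift in final frame/.02 [0.1  0.07 0.05]
clk 3.9 pos [0.4481 0.1687 0.1414] shift/.02 [0.1  0.07 0.05] F [ 0.4  0.2 -0. ] op 1.0
```

View pics/w1.png

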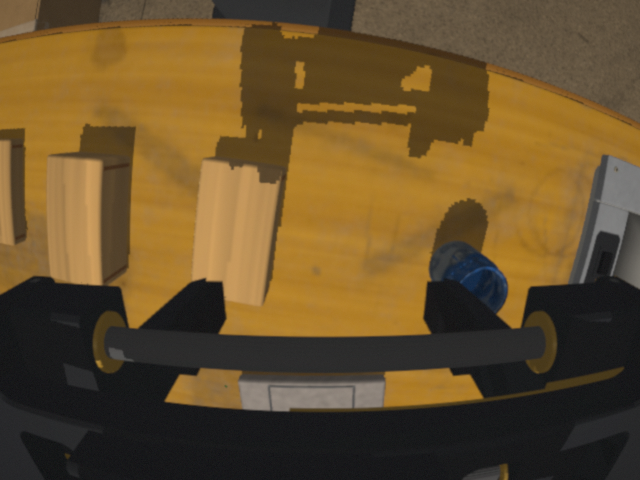

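The wrist view only shows the stand's near edge at (312,385), with the hand hiding the pointer. I'll tilt the tool forward to see it.

{"op": "send_rows", "data": {
  "motion": [
    [[0,0,-1,0,0,0,-1],[0,0,-1,0,0,0,-1],[0,0,-1,0,0,0,-1],[0,0,-1,0,0,0,-1],[0,0,-1,0,0,0,-1]]
  ]
}}

```text
clock: 4.37
tool_pos: [0.4512, 0.1648, 0.1404]
eef_rot: [-0.696, -0.157, -0.055, 0.698]
contact_force: [0.5, -0.8, -0.0]
opening: 0.996
```

{"op": "send_rows", "data": {
  "motion": [
    [[0,0,-1,0,0,0,-1],[0,0,-1,0,0,0,-1],[0,0,0,0,0,0,-1],[0,0,0,0,0,0,-1],[0,0,0,0,0,0,-1]]
  ]
}}

```text
clock: 4.78
tool_pos: [0.4509, 0.1643, 0.139]
eef_rot: [-0.684, -0.208, -0.105, 0.691]
contact_force: [0.3, -0.2, -0.1]
opening: 1.001
```

```bash
python3 - <<'E'
from h import *
delta([.45,.17,.14],8.9); snap("wrist","w2")
E
```

```text
turn/.08 [ 0.3  -0.08  5.57] shift in final frame/.02 [-0.   -0.05  0.29]
clk 4.78 pos [0.4509 0.1643 0.139 ] shift/.02 [ 0.02 -0.05  0.29] F [ 0.3 -0.2 -0.1] op 1.001
```

View pics/w2.png

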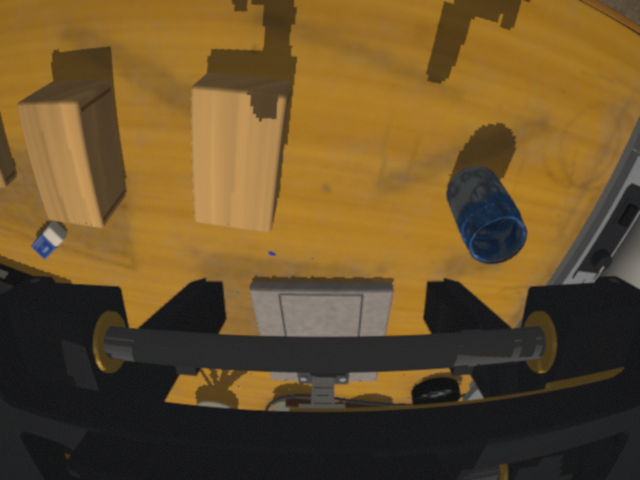

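```bash
python3 - <<'E'
from h import *
print(st()["q"].round(3))
t=cv2.imread("pics/w2.png")
cv2.imwrite("pics/zf.png",cv2.resize(t[270:420,240:410],None,fx=4,fy=4,interpolation=cv2.INTER_CUBIC))
E
```

```text
[-0.147  0.808 -0.723  2.47   2.073  0.826 -0.948]
```

View pics/zf.png

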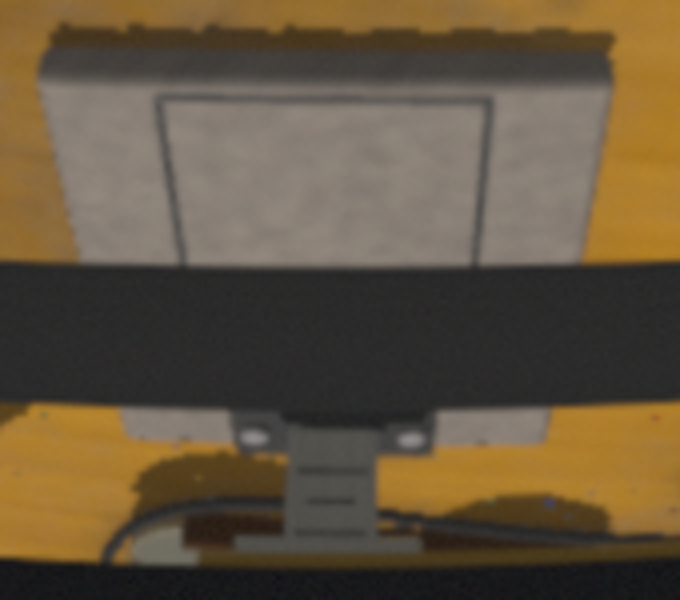

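```bash
python3 - <<'E'
from h import *
W=L("w2")
z=lambda p:np.array([240,270])+(np.array(p)+.5)/4-.5
N=onz(W,z([(160,98),(490,99)]),.012,W["pose"]); print(N.round(4))
w=N[0]-N[1];print(np.linalg.norm(w), np.degrees(np.arctan2(-w[0],w[1])))
y=w/np.linalg.norm(w); n=np.array([y[1],-y[0],0]); c=N.mean(0)+.06*n; print("c",c)
X=onplane(W,z([(235,538),(420,538),(235,552),(422,552)]),c+.0685*n,n,W["pose"])-c; print(np.c_[X@y,X[:,2]].round(4))
# plate near edge
P=onz(W,z([(40,80),(612,85)]),.012,W["pose"]);print(P.round(4),((P-c)@n).round(4),((P-c)@y).round(4))
E
```

```text
[[0.5885 0.1405 0.012 ]
 [0.5765 0.2128 0.012 ]]
0.07326743376766154 -170.57281963913547
c [0.52332954 0.16679409 0.012     ]
[[-0.0007  0.1638]
 [-0.0164  0.1636]
 [-0.0008  0.1652]
 [-0.0166  0.1649]]
[[0.5876 0.1134 0.012 ]
 [0.568  0.2385 0.012 ]] [-0.0546 -0.0558] [ 0.0632 -0.0635]
```

```bash
python3 - <<'E'
from h import *
W=L("w2")
z=lambda p:np.array([240,270])+(np.array(p)+.5)/4-.5
N=onz(W,z([(160,98),(490,99)]),.012,W["pose"])
w=N[1]-N[0]
y=w/np.linalg.norm(w); n=np.array([y[1],-y[0],0]); c=N.mean(0)+.0595*n; print("c",c,np.degrees(np.arctan2(n[1],n[0])))
for dx in(-.003,0,.003):
  X=onplane(W,z([(235,538),(420,538),(235,552),(422,552)]),c+(.0685+dx)*n,n,W["pose"])-c; print(np.c_[X@y,X[:,2]].round(4).tolist())
P=onz(W,z([(40,80),(612,85)]),.012,W["pose"]);print(((P-c)@n).round(4),((P-c)@y).round(4))
E
```

```text
c [0.64121564 0.18636747 0.012     ] 9.427180360864538
[[-0.0262, 0.0491], [0.0232, 0.0484], [-0.0259, 0.0533], [0.0237, 0.0526]]
[[-0.0265, 0.0477], [0.0233, 0.047], [-0.0262, 0.052], [0.0238, 0.0512]]
[[-0.0268, 0.0464], [0.0234, 0.0456], [-0.0265, 0.0506], [0.0239, 0.0499]]
[-0.0649 -0.0637] [-0.0632  0.0635]
```

{"op": "send_rows", "data": {
  "motion": [
    [[0,0,0,1,-0.5,0,-1],[0,0,0,1,-0.5,0,-1],[0,0,-1,1,-0.5,0,-1],[0,0,-1,1,-0.5,0,-1],[0,0,-1,0,0,0,-1]]
  ]
}}

```text
clock: 5.25
tool_pos: [0.5078, 0.1745, 0.2159]
eef_rot: [-0.652, -0.291, -0.194, 0.673]
contact_force: [-0.0, -0.2, -1.6]
opening: 1.001
```

{"op": "send_rows", "data": {
  "motion": [
    [[0,0,-1,0,0,0,-1],[0,0,-1,0,0,0,-1],[0,0,0,0,0,0,-1],[0,0,0,0,0,0,-1],[0,0,0,0,0,0,-1]]
  ]
}}

```text
clock: 5.67
tool_pos: [0.5049, 0.1831, 0.2052]
eef_rot: [-0.637, -0.328, -0.216, 0.664]
contact_force: [-0.2, -0.1, 0.2]
opening: 1.002
```

```bash
python3 - <<'E'
from h import *
delta([.45,.17,.14],8.9); print(st()["q"].round(2)); snap("wrist","w3")
E
```

```text
turn/.08 [0.28 0.19 9.88] shift in final frame/.02 [-2.81  3.26 -0.22]
clk 5.67 pos [0.5049 0.1831 0.2052] shift/.02 [-4.3   0.3  -0.12] F [-0.2 -0.1  0.2] op 1.002
[-0.11  0.86 -0.93  2.55  2.18  1.29 -1.03]
```

View pics/w3.png

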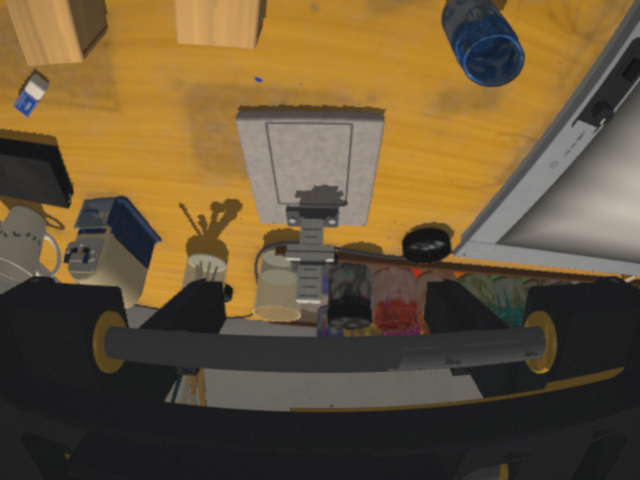

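Clear view now: the outline spans (266,122) to (352,205) and the pointer plate sits at about (310,253). I'll zoom in.

```bash
python3 - <<'E'
from h import *
t=cv2.imread("pics/w3.png")
cv2.imwrite("pics/zg.png",cv2.resize(t[195:310,270:350],None,fx=7,fy=5*1.04,interpolation=cv2.INTER_CUBIC)) 
cv2.imwrite("pics/zg.png",cv2.resize(t[195:305,265:355],None,fx=5.4,fy=5.4,interpolation=cv2.INTER_CUBIC))
cv2.imwrite("pics/zh.png",cv2.resize(t[100:230,230:390],None,fx=4.5,fy=4.5,interpolation=cv2.INTER_CUBIC))
E
```

```text
(no output)
```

View pics/zg.png

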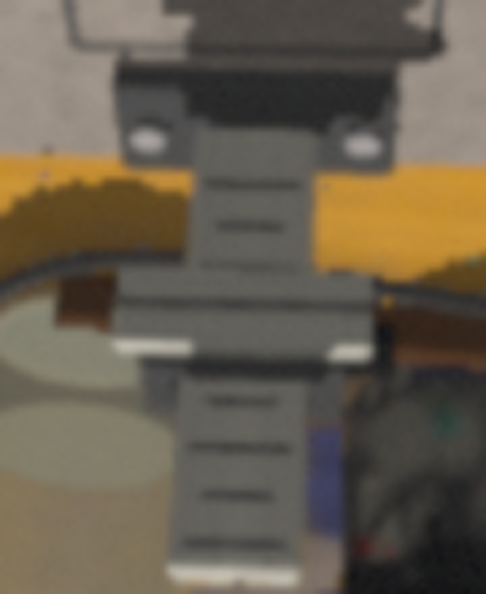

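View pics/zh.png

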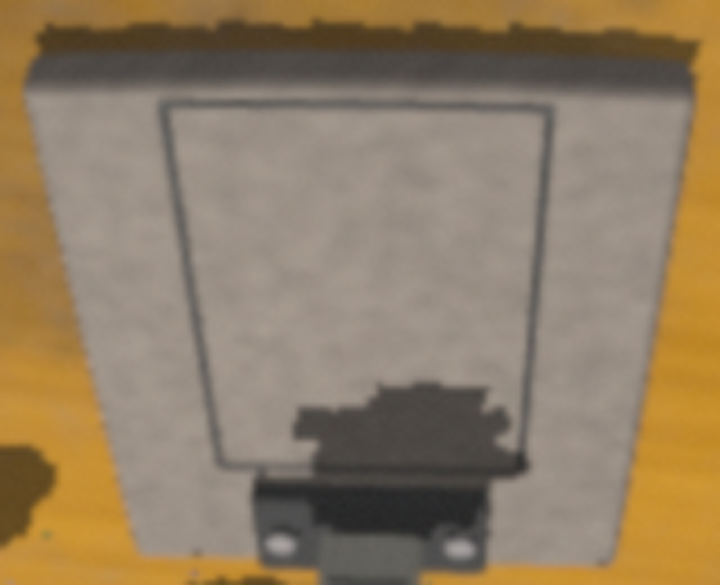

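```bash
python3 - <<'E'
from h import *
W=L("w3")
zh=lambda p:np.array([230,100])+(np.array(p)+.5)/4.5-.5
zg=lambda p:np.array([265,195])+(np.array(p)+.5)/5.4-.5
N=onz(W,zh([(220,466),(523,466),(551,107),(163,104)]),.012,W["pose"])
Q=N[[1,0,3,2]];print(rect(Q))
P=onz(W,zh([(30,92),(692,96)]),.012,W["pose"])
c=Q.mean(0);e=(Q[0]+Q[1]-Q[2]-Q[3]);n=e/np.linalg.norm(e);y=np.array([-n[1],n[0],0])
print(((P-c)@n).round(4),((P-c)@y).round(4))
X=onplane(W,zg([(118,268),(375,276),(118,298),(375,306),(114,340),(374,346)]),c+.0685*n,n,W["pose"])-c; print(np.c_[X@y,X[:,2]].round(4))
T=onplane(W,zg([(170,568),(298,568)]),c+.073*n,n,W["pose"])-c;print("col top (105)",np.c_[T@y,T[:,2]].round(4))
b=onz(W,zg([(148,140),(362,146)]),.016,W["pose"])-c;print(b@n,b@y)
E
```

```text
(array([0.641 , 0.1858]), np.float64(9.04), np.float64(10.12), np.float64(0.1186), np.float64(0.0743))
[-0.0631 -0.0638] [-0.0626  0.0634]
[[-0.0253  0.0476]
 [ 0.0252  0.048 ]
 [-0.0248  0.0543]
 [ 0.0253  0.0547]
 [-0.0249  0.0635]
 [ 0.0252  0.0634]]
col top (105) [[-0.0117  0.1083]
 [ 0.0119  0.1075]]
[0.08944427 0.08998945] [-0.02394284  0.02236337]
```

{"op": "send_rows", "data": {
  "motion": [
    [[0,0,1,0,0,-0.4,-1],[0,0,1,0,0,-0.4,-1],[0,0,1,0,0,-0.4,-1],[0,0,1,0,0,-0.4,-1],[0,0,1,0,0,-0.4,-1]]
  ]
}}

```text
clock: 6.13
tool_pos: [0.5125, 0.1435, 0.2088]
eef_rot: [-0.688, -0.201, -0.087, 0.692]
contact_force: [0.0, -1.1, 0.4]
opening: 1.0
```

{"op": "send_rows", "data": {
  "motion": [
    [[0,0,1,0,0,-0.4,-1],[0,0,1,0,0,-0.4,-1],[0,0,1,0,0,-0.4,-1],[0,0,1,0,0,-0.4,-1],[0,0,0.9,0,0,-0.4,-1]]
  ]
}}

```text
clock: 6.55
tool_pos: [0.5177, 0.1076, 0.2083]
eef_rot: [0.716, 0.084, -0.028, -0.692]
contact_force: [0.2, -0.1, -0.3]
opening: 0.998
```

```bash
python3 - <<'E'
from h import *
delta([.4505,.1045,.12],-1.2)
E
```

```text
turn/.08 [0.42 2.24 1.  ] shift in final frame/.02 [-3.35  4.42 -0.23]
clk 6.55 pos [0.5177 0.1076 0.2083] shift/.02 [-3.67  4.13  0.55] F [ 0.2 -0.1 -0.3] op 0.998
```

{"op": "send_rows", "data": {
  "motion": [
    [[0.2,1,0.3,-0.5,0.6,0,-1],[0.2,1,0.2,-0.7,0.9,0,-1],[0,0.2,0,-0.7,0.9,0,-1],[0,0,0,-0.7,0.9,0,-1],[0,0,0,-0.7,0.9,0,-1]]
  ]
}}

```text
clock: 6.97
tool_pos: [0.4557, 0.1046, 0.1199]
eef_rot: [-0.706, -0.008, -0.022, 0.707]
contact_force: [0.4, -0.5, -0.4]
opening: 0.999
```

{"op": "send_rows", "data": {
  "motion": [
    [[0,0,0,0,0,0,-1],[0,0,0,0,0,0,-1],[0,0,0,0,0,0,-1],[0,0,0,0,0,0,-1],[0,0,0,0,0,0,-1]]
  ]
}}

```text
clock: 7.38
tool_pos: [0.4556, 0.1062, 0.1196]
eef_rot: [-0.706, -0.008, -0.02, 0.708]
contact_force: [-1.0, -0.4, -0.2]
opening: 0.997
```

```bash
python3 - <<'E'
from h import *
delta([.4505,.1045,.018],-1.2);snap("wrist","w4")
E
```

```text
turn/.08 [-0.03  0.06  0.49] shift in final frame/.02 [-0.26  5.08 -0.09]
clk 7.38 pos [0.4556 0.1062 0.1196] shift/.02 [-0.46  5.07 -0.1 ] F [-1.  -0.4 -0.2] op 0.997
```

View pics/w4.png

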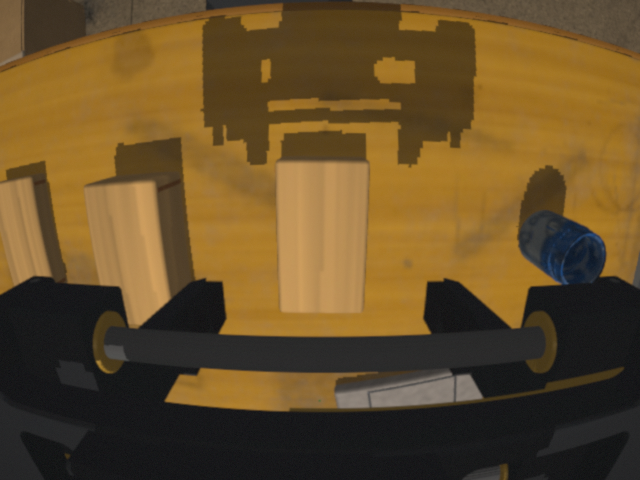

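```bash
python3 - <<'E'
from h import *
W=L("w4");Q=onz(W,[(363,312),(281,311),(276,160),(369,161)],.032,W["pose"]);print(rect(Q))
j=onz(W,[(579,262)],.064,W["pose"]);print(j)
E
```

```text
(array([0.4521, 0.1048]), np.float64(-1.2), np.float64(-1.68), np.float64(0.0979), np.float64(0.0542))
[[0.45931461 0.26799372 0.064     ]]
```

{"op": "send_rows", "data": {
  "motion": [
    [[0,0,0.3,-0.1,0.9,-0.05,-1],[0,0,0.2,-0.1,0.9,0,-1],[0,0,0,0,0.9,0,-1],[0,0,0,0,0.9,0,-1],[0,0,0,0,0.8,0,-1]]
  ]
}}

```text
clock: 7.85
tool_pos: [0.4513, 0.1054, 0.0297]
eef_rot: [-0.706, 0.006, -0.004, 0.708]
contact_force: [0.3, -0.1, 0.7]
opening: 1.001
```

```bash
python3 - <<'E'
from h import *
delta([.4515,.1047,.018],-1.2)
E
```

```text
turn/.08 [-0.03  0.07 -0.04] shift in final frame/.02 [ 0.01  0.58 -0.03]
clk 7.85 pos [0.4513 0.1054 0.0297] shift/.02 [ 0.01  0.58 -0.03] F [ 0.3 -0.1  0.7] op 1.001
```

{"op": "send_rows", "data": {
  "motion": [
    [[0,0,0,0,0.55,0,-1],[0,0,0,0,0,0,-1],[0,0,0,0,0,0,1],[0,0,0,0,0,0,1],[0,0,0,0,0,0,1]]
  ],
  "force": 20
}}

```text
clock: 8.27
tool_pos: [0.4512, 0.1055, 0.0202]
eef_rot: [-0.706, 0.006, -0.004, 0.708]
contact_force: [0.0, 0.2, 0.1]
opening: 0.794
```

{"op": "send_rows", "data": {
  "motion": [
    [[0,0,0,0,0,0,1],[0,0,0,0,0,0,1],[0,0,0,0,0,0,1],[0,0,0,0,0,0,1],[0,0,0,0,0,0,1]]
  ]
}}

```text
clock: 8.68
tool_pos: [0.4509, 0.1053, 0.02]
eef_rot: [-0.707, 0.006, -0.004, 0.708]
contact_force: [0.5, -1.9, 5.4]
opening: 0.636
```

```bash
python3 - <<'E'
from h import *
delta([.641,.186,.10],9.1)
E
```

```text
turn/.08 [-0.02 -2.17 -0.03] shift in final frame/.02 [10.02 -4.    2.48]
clk 8.68 pos [0.4509 0.1053 0.02  ] shift/.02 [ 9.43 -4.02  4.18] F [ 0.5 -1.9  5.4] op 0.636
```

{"op": "send_rows", "data": {
  "motion": [
    [[0,0,0,0,-0.8,0,1],[0,0,0,0,-0.9,0,1],[0,0,0,0,-1,0,1],[0,-1,0,0.7,-1,0.3,1],[0,-1,0,0.9,-0.3,0.3,1]]
  ]
}}

```text
clock: 9.1
tool_pos: [0.4812, 0.1174, 0.1005]
eef_rot: [-0.705, -0.051, 0.053, 0.706]
contact_force: [0.7, 0.8, -1.9]
opening: 0.634
```

```bash
python3 - <<'E'
from h import *
delta([.641,.186,.10],9.1)
E
```

```text
turn/.08 [-0.02 -0.15 -0.04] shift in final frame/.02 [8.43 0.02 2.12]
clk 9.1 pos [0.4812 0.1174 0.1005] shift/.02 [ 8.4  -0.    2.22] F [ 0.7  0.8 -1.9] op 0.634
```

{"op": "send_rows", "data": {
  "motion": [
    [[0,-0.15,0,1,0,0.25,1],[0,0,0,1,0,0.25,1],[0,0,0,1,0,0.25,1],[0,0,0,1,0,0.25,1],[0,0,0,1,0,0.25,1]]
  ]
}}

```text
clock: 9.52
tool_pos: [0.5775, 0.1574, 0.0977]
eef_rot: [-0.704, -0.053, 0.056, 0.706]
contact_force: [0.1, 0.9, -1.6]
opening: 0.628
```

{"op": "send_rows", "data": {
  "motion": [
    [[0,0,0,0.9,0,0.25,1],[0,0,0,0.8,0,0.25,1],[0,0,0,0.6,0,0.2,1],[0,0,0,0.4,0,0.1,1],[0,0,0,0,0,0,1]]
  ]
}}

```text
clock: 9.93
tool_pos: [0.6289, 0.1823, 0.0973]
eef_rot: [-0.704, -0.053, 0.055, 0.706]
contact_force: [-0.6, 0.3, -1.2]
opening: 0.635
```

```bash
python3 - <<'E'
from h import *
delta([.641,.186,.0325],9.1)
E
```

```text
turn/.08 [-0.04 -0.07 -0.03] shift in final frame/.02 [0.63 3.24 0.09]
clk 9.93 pos [0.6289 0.1823 0.0973] shift/.02 [0.63 3.24 0.08] F [-0.6  0.3 -1.2] op 0.635
```

{"op": "send_rows", "data": {
  "motion": [
    [[0,-0.1,0,0.4,0,0.05,1],[0,0,0,0.2,0.7,0,1],[0,0,0,0,0.8,0,1],[0,0,0,0,0.8,0,1],[0,0,0,0,0,0,1]]
  ]
}}

```text
clock: 10.35
tool_pos: [0.6362, 0.1823, 0.0466]
eef_rot: [0.705, 0.053, -0.061, -0.704]
contact_force: [-1.5, -0.1, -0.9]
opening: 0.632
```

```bash
python3 - <<'E'
from h import *
delta([.641,.186,.0325],9.1)
E
```

```text
turn/.08 [ 0.01  0.04 -0.14] shift in final frame/.02 [0.27 0.7  0.15]
clk 10.35 pos [0.6362 0.1823 0.0466] shift/.02 [0.28 0.7  0.15] F [-1.5 -0.1 -0.9] op 0.632
```

{"op": "send_rows", "data": {
  "motion": [
    [[0,0,-0.12,0.25,0,0.15,1],[0,0,0,0,0.3,0,1],[0,0,0,0,0.3,0,1],[0,0,0,0,0,0,1],[0,0,0,0,0,0,1]]
  ]
}}

```text
clock: 10.77
tool_pos: [0.6439, 0.1882, 0.0396]
eef_rot: [-0.704, -0.059, 0.055, 0.706]
contact_force: [0.2, -0.1, -1.8]
opening: 0.634
```

```bash
python3 - <<'E'
from h import *
delta([.641,.186,.0325],9.1)
E
```

```text
turn/.08 [-0.02  0.04  0.08] shift in final frame/.02 [-0.16  0.36 -0.09]
clk 10.77 pos [0.6439 0.1882 0.0396] shift/.02 [-0.16  0.35 -0.09] F [ 0.2 -0.1 -1.8] op 0.634
```

{"op": "send_rows", "data": {
  "motion": [
    [[0,0,0.05,-0.12,0,-0.08,1],[0,0,0,0,0.15,0,1],[0,0,0,0,0.1,0,1],[0,0,0,0,0,0,1],[0,0,0,0,0,0,1]]
  ]
}}

```text
clock: 11.18
tool_pos: [0.6419, 0.1863, 0.0347]
eef_rot: [-0.704, -0.058, 0.056, 0.706]
contact_force: [-0.1, 0.6, -0.3]
opening: 0.634
```

```bash
python3 - <<'E'
from h import *
delta([.641,.186,.0325],9.1)
E
```

```text
turn/.08 [-0.03  0.03  0.03] shift in final frame/.02 [-0.05  0.11 -0.01]
clk 11.18 pos [0.6419 0.1863 0.0347] shift/.02 [-0.05  0.11 -0.01] F [-0.1  0.6 -0.3] op 0.634
```

{"op": "send_rows", "data": {
  "motion": [
    [[0,0,0,0,0.1,0,1],[0,0,0,0,0.05,0,1],[0,0,0,0,0,0,1],[0,0,0,0,0,0,1],[0,0,0,0,0,0,1]]
  ]
}}

```text
clock: 11.6
tool_pos: [0.6421, 0.1866, 0.0321]
eef_rot: [-0.704, -0.058, 0.056, 0.706]
contact_force: [-0.6, 0.0, 2.5]
opening: 0.633
```

```bash
python3 - <<'E'
from h import *
delta([.641,.186,.0325],9.1)
E
```

```text
turn/.08 [-0.03  0.03  0.04] shift in final frame/.02 [-0.06 -0.02 -0.02]
clk 11.6 pos [0.6421 0.1866 0.0321] shift/.02 [-0.06 -0.02 -0.02] F [-0.6  0.   2.5] op 0.633
```

{"op": "send_rows", "data": {
  "motion": [
    [[0,0,0,0,0,0,-1],[0,0,0,0,0,0,-1],[0,0,0,0,0,0,-1],[0,0,0,0,0,0,-1],[0,0,0,0,0,0,-1]]
  ]
}}

```text
clock: 12.02
tool_pos: [0.6419, 0.1864, 0.0316]
eef_rot: [-0.704, -0.058, 0.056, 0.706]
contact_force: [0.1, 0.1, 1.1]
opening: 0.986
```

{"op": "send_rows", "data": {
  "motion": [
    [[0,0,0,0,-0.6,0,-1],[0,0,0,0,-1,0,-1],[0,0,0,0,-1,0,-1],[0,0,0,0,-1,0,-1],[0,0,0,-1,-1,0,-1]]
  ]
}}

```text
clock: 12.43
tool_pos: [0.6249, 0.1835, 0.1257]
eef_rot: [-0.703, -0.058, 0.054, 0.706]
contact_force: [0.3, -0.8, 0.2]
opening: 1.0
```

```bash
python3 - <<'E'
from h import *
delta([.4475,-.148,.13],1)
plan([.4475,-.148,.13],.12,18)
E
```

```text
turn/.08 [-0.05  1.77  0.09] shift in final frame/.02 [ -9.16  -0.22 -16.42]
clk 12.43 pos [0.6249 0.1835 0.1257] shift/.02 [-11.38  -0.36 -14.97] F [ 0.3 -0.8  0.2] op 1.0
0 [-0.63 -0.02 -0.83]
1 [-0.62 -0.02 -0.84]
2 [-0.61 -0.02 -0.85]
3 [-0.6  -0.02 -0.85]
4 [-0.6  -0.02 -0.86]
5 [-0.59 -0.02 -0.86]
6 [-0.58 -0.02 -0.87]
7 [-0.57 -0.02 -0.87]
8 [-0.56 -0.02 -0.88]
9 [-0.55 -0.02 -0.89]
10 [-0.55 -0.02 -0.89]
11 [-0.54 -0.02 -0.9 ]
12 [-0.53 -0.02 -0.9 ]
13 [-0.52 -0.02 -0.91]
14 [-0.51 -0.02 -0.91]
15 [-0.5  -0.02 -0.92]
16 [-0.49 -0.02 -0.92]
17 [-0.48 -0.02 -0.93]
```

{"op": "send_rows", "data": {
  "motion": [
    [[0,0.12,0,-0.65,0,-0.9,-1],[0,0.12,0,-0.65,0,-0.9,-1],[0,0.12,0,-0.65,0,-0.9,-1],[0,0.12,0,-0.65,0,-0.9,-1],[0,0.12,0,-0.65,0,-0.9,-1]]
  ]
}}

```text
clock: 12.85
tool_pos: [0.5701, 0.0838, 0.1244]
eef_rot: [-0.705, -0.041, 0.039, 0.707]
contact_force: [0.6, 0.1, 0.1]
opening: 0.996
```

{"op": "send_rows", "data": {
  "motion": [
    [[0,0.12,0,-0.6,0,-0.9,-1],[0,0.12,0,-0.6,0,-0.9,-1],[0,0.12,0,-0.6,0,-0.9,-1],[0,0.12,0,-0.6,0,-0.9,-1],[0,0.12,0,-0.6,0,-0.9,-1]]
  ]
}}

```text
clock: 13.27
tool_pos: [0.519, -0.0114, 0.1239]
eef_rot: [-0.706, -0.024, 0.022, 0.708]
contact_force: [-0.5, -0.2, -0.5]
opening: 1.001
```

{"op": "send_rows", "data": {
  "motion": [
    [[0,0.12,0,-0.5,0,-0.9,-1],[0,0.12,0,-0.5,0,-0.9,-1],[0,0.12,0,-0.5,0,-0.9,-1],[0,0.12,0,-0.5,0,-0.9,-1],[0,0.12,0,-0.5,0,-0.9,-1]]
  ]
}}

```text
clock: 13.68
tool_pos: [0.4734, -0.1036, 0.1235]
eef_rot: [-0.706, -0.007, 0.005, 0.708]
contact_force: [0.6, -0.8, 0.0]
opening: 1.001
```

```bash
python3 - <<'E'
from h import *
delta([.4475,-.148,.13],1)
E
```

```text
turn/.08 [-0.02 -0.    0.04] shift in final frame/.02 [-1.33 -0.32 -2.2 ]
clk 13.68 pos [ 0.4734 -0.1036  0.1235] shift/.02 [-1.33 -0.33 -2.2 ] F [ 0.6 -0.8  0. ] op 1.001
```

{"op": "send_rows", "data": {
  "motion": [
    [[0,0,0,-0.5,0,-0.8,-1],[0,0,0,-0.4,0,-0.7,-1],[0,0,0,-0.2,0,-0.4,-1],[0,0,0,0,0,0,-1],[0,0,0,0,0,0,-1]]
  ]
}}

```text
clock: 14.1
tool_pos: [0.4528, -0.1409, 0.1231]
eef_rot: [-0.706, -0.007, 0.005, 0.708]
contact_force: [-0.0, -0.1, 0.4]
opening: 1.002
```

```bash
python3 - <<'E'
from h import *
delta([.4475,-.148,.018],1); snap("wrist","w5"); snap("top","t5")
E
```

```text
turn/.08 [-0.04 -0.    0.05] shift in final frame/.02 [-0.27  5.25 -0.35]
clk 14.1 pos [ 0.4528 -0.1409  0.1231] shift/.02 [-0.29  5.25 -0.37] F [-0.  -0.1  0.4] op 1.002
```

View pics/w5.png

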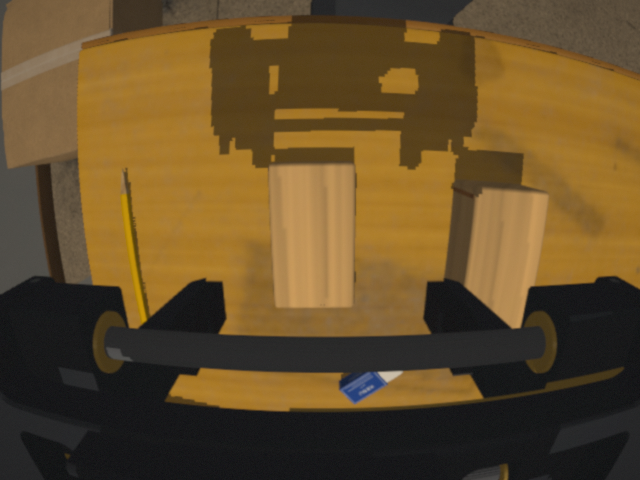

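View pics/t5.png

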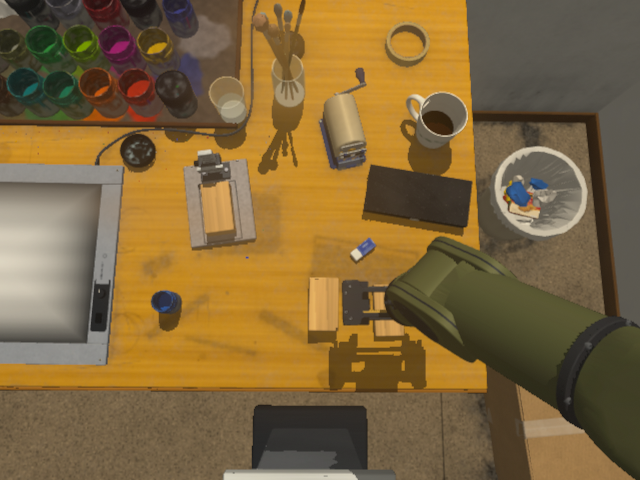

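```bash
python3 - <<'E'
from h import *
W=L("w5");Q=onz(W,[(353,306),(275,307),(270,165),(354,163)],.020,W["pose"]);print(rect(Q))
t=cv2.imread("pics/t5.png"); cv2.imwrite("pics/zi.png",cv2.resize(t[145:255,170:270],None,fx=5,fy=5,interpolation=cv2.INTER_CUBIC))
E
```

```text
(array([ 0.4492, -0.1486]), np.float64(1.3), np.float64(1.98), np.float64(0.0976), np.float64(0.0537))
```

View pics/zi.png

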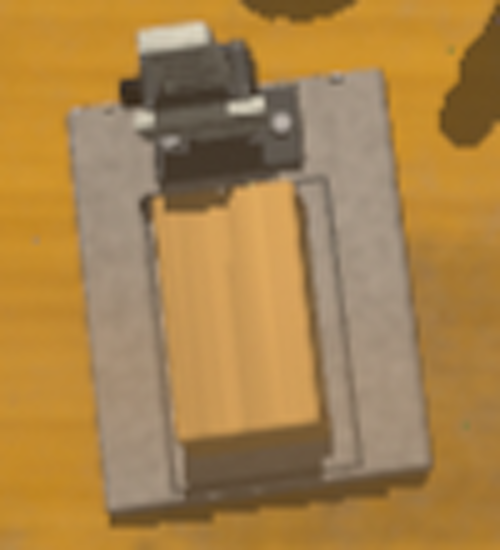

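```bash
python3 - <<'E'
from h import *
T=L("t5"); z=lambda p:np.array([170,145])+(np.array(p)+.5)/5-.5
print(rect(onz(T,z([(153,207),(299,181),(327,422),(180,441)]),.044)))
# bottom near edge on plate
print(onz(T,z([(186,490),(328,470)]),.012), onz(T,z([(180,488),(361,464)]),.012))
E
```

```text
(array([0.6404, 0.1836]), np.float64(9.11), np.float64(9.87), np.float64(0.096), np.float64(0.057))
[[0.57548614 0.2076493  0.012     ]
 [0.5842069  0.15197249 0.012     ]] [[0.57626215 0.21005566 0.012     ]
 [0.58678697 0.13901045 0.012     ]]
```

{"op": "send_rows", "data": {
  "motion": [
    [[0,0,0,-0.2,0.9,-0.35,-1],[0,0,0,0,0.9,0,-1],[0,0,0,0,0.9,0,-1],[0,0,0,0,0.9,0,-1],[0,0,0,0,0.8,0,-1]]
  ]
}}

```text
clock: 14.62
tool_pos: [0.4493, -0.1466, 0.0337]
eef_rot: [-0.706, -0.008, 0.006, 0.708]
contact_force: [0.2, 0.1, 0.0]
opening: 1.001
```

```bash
python3 - <<'E'
from h import *
delta([.4485,-.1484,.018],1.2)
E
```

```text
turn/.08 [-0.04 -0.02  0.04] shift in final frame/.02 [-0.04  0.78 -0.09]
clk 14.62 pos [ 0.4493 -0.1466  0.0337] shift/.02 [-0.05  0.78 -0.09] F [0.2 0.1 0. ] op 1.001
```

{"op": "send_rows", "data": {
  "motion": [
    [[0,0,0,0,0.4,-0.05,-1],[0,0,0,0,0.3,0,-1],[0,0,0,0,0,0,-1],[0,0,0,0,0,0,1],[0,0,0,0,0,0,1]]
  ]
}}

```text
clock: 15.03
tool_pos: [0.4491, -0.1483, 0.0209]
eef_rot: [-0.706, -0.008, 0.005, 0.708]
contact_force: [-0.1, 0.4, 0.3]
opening: 0.874
```

{"op": "send_rows", "data": {
  "motion": [
    [[0,0,0,0,0,0,1],[0,0,0,0,0,0,1],[0,0,0,0,0,0,1],[0,0,0,0,0,0,1],[0,0,0,0,0,0,1]]
  ]
}}

```text
clock: 15.45
tool_pos: [0.4487, -0.149, 0.0209]
eef_rot: [-0.706, -0.007, 0.005, 0.708]
contact_force: [-0.2, -0.4, 3.9]
opening: 0.635
```

```bash
python3 - <<'E'
from h import *
delta([.641,.186,.12],9.2)
E
```

```text
turn/.08 [-0.03 -1.79  0.04] shift in final frame/.02 [12.17 -4.96 15.  ]
clk 15.45 pos [ 0.4487 -0.149   0.0209] shift/.02 [ 9.92 -4.89 16.59] F [-0.2 -0.4  3.9] op 0.635
```

{"op": "send_rows", "data": {
  "motion": [
    [[0,0,0,0,-0.8,0,1],[0,0,0,0,-1,0,1],[0,0,0,0,-1,0,1],[0,0,0,0,-1,0,1],[0,0,0,0.3,-1,0.5,1]]
  ]
}}

```text
clock: 15.87
tool_pos: [0.452, -0.1414, 0.117]
eef_rot: [-0.707, -0.005, 0.006, 0.707]
contact_force: [0.3, -1.4, -2.3]
opening: 0.631
```

{"op": "send_rows", "data": {
  "motion": [
    [[0,-0.15,0,0.6,0,0.9,1],[0,-0.15,0,0.6,0,0.9,1],[0,-0.15,0,0.6,0,0.9,1],[0,-0.15,0,0.6,0,0.9,1],[0,-0.15,0,0.6,0,0.9,1]]
  ]
}}

```text
clock: 16.28
tool_pos: [0.5104, -0.0461, 0.1168]
eef_rot: [-0.706, -0.028, 0.027, 0.707]
contact_force: [0.0, -0.5, -0.1]
opening: 0.634
```

{"op": "send_rows", "data": {
  "motion": [
    [[0,-0.15,0,0.7,0,0.9,1],[0,-0.15,0,0.7,0,0.9,1],[0,-0.15,0,0.7,0,0.9,1],[0,-0.15,0,0.7,0,0.9,1],[0,-0.15,0,0.7,0,0.9,1]]
  ]
}}

```text
clock: 16.7
tool_pos: [0.5709, 0.0505, 0.117]
eef_rot: [-0.705, -0.049, 0.048, 0.706]
contact_force: [0.0, -0.1, -1.2]
opening: 0.634
```

```bash
python3 - <<'E'
from h import *
delta([.641,.186,.12],9.2)
E
```

```text
turn/.08 [-0.02 -0.28  0.02] shift in final frame/.02 [ 4.54 -0.15  6.13]
clk 16.7 pos [0.5709 0.0505 0.117 ] shift/.02 [ 4.41 -0.13  6.23] F [ 0.  -0.1 -1.2] op 0.634
```

{"op": "send_rows", "data": {
  "motion": [
    [[0,-0.15,0,0.6,0,0.9,1],[0,-0.1,0,0.6,0,0.9,1],[0,0,0,0.6,0,0.9,1],[0,0,0,0.6,0,0.9,1],[0,0,0,0.6,0,0.9,1]]
  ]
}}

```text
clock: 17.12
tool_pos: [0.6164, 0.1485, 0.1172]
eef_rot: [-0.704, -0.056, 0.055, 0.706]
contact_force: [1.4, -0.0, -0.6]
opening: 0.634
```

{"op": "send_rows", "data": {
  "motion": [
    [[0,0,0,0.6,0,0.7,1],[0,0,0,0.5,0,0.5,1],[0,0,0,0.2,0,0.3,1],[0,0,0,0,0,0,1],[0,0,0,0,0,0,1]]
  ]
}}

```text
clock: 17.53
tool_pos: [0.6368, 0.181, 0.1173]
eef_rot: [-0.704, -0.056, 0.055, 0.705]
contact_force: [-0.3, -1.2, -1.2]
opening: 0.628
```

```bash
python3 - <<'E'
from h import *
delta([.641,.186,.0655],9.2)
E
```

```text
turn/.08 [-0.01 -0.03  0.02] shift in final frame/.02 [0.25 2.59 0.21]
clk 17.53 pos [0.6368 0.181  0.1173] shift/.02 [0.24 2.59 0.21] F [-0.3 -1.2 -1.2] op 0.628
```

{"op": "send_rows", "data": {
  "motion": [
    [[0,0,0,0.3,0.4,0.2,1],[0,0,0,0,0.6,0.05,1],[0,0,0,0,0.6,0,1],[0,0,0,0,0.5,0,1],[0,0,0,0,0,0,1]]
  ]
}}

```text
clock: 17.95
tool_pos: [0.6408, 0.186, 0.0722]
eef_rot: [0.705, 0.055, -0.057, -0.705]
contact_force: [-0.4, -0.7, -2.0]
opening: 0.632
```

```bash
python3 - <<'E'
from h import *
delta([.642,.1864,.0650],9.2);snap("wrist","w6")
E
```

```text
turn/.08 [-0.   -0.04 -0.04] shift in final frame/.02 [0.06 0.36 0.01]
clk 17.95 pos [0.6408 0.186  0.0722] shift/.02 [0.07 0.36 0.01] F [-0.4 -0.7 -2. ] op 0.632
```

View pics/w6.png

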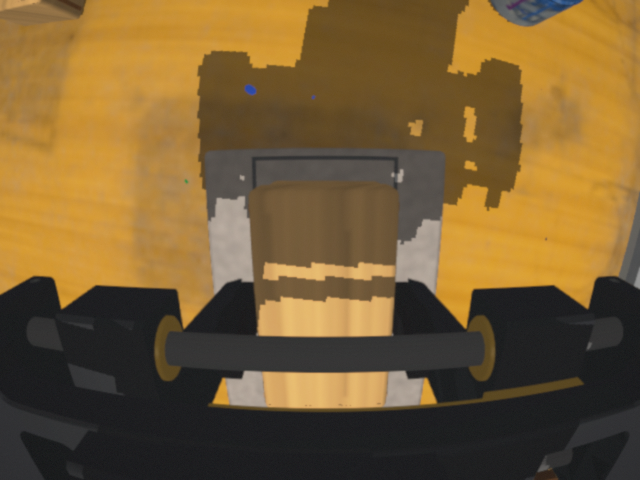

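The held board sits square to the outline in this view. Its near end is at (323,185) and the outline's near edge at (325,157). Lowering.

{"op": "send_rows", "data": {
  "motion": [
    [[0,0,0,0.06,0.15,0,1],[0,0,0,0,0.15,0,1],[0,0,0,0,0,0,1],[0,0,0,0,0,0,1],[0,0,0,0,0,0,1]]
  ]
}}

```text
clock: 18.42
tool_pos: [0.644, 0.1879, 0.0701]
eef_rot: [-0.704, -0.057, 0.055, 0.706]
contact_force: [-0.2, 0.2, -1.0]
opening: 0.634
```

```bash
python3 - <<'E'
from h import *
delta([.642,.1864,.0650],9.2)
E
```

```text
turn/.08 [-0.03 -0.04  0.04] shift in final frame/.02 [-0.11  0.26 -0.06]
clk 18.42 pos [0.644  0.1879 0.0701] shift/.02 [-0.11  0.26 -0.06] F [-0.2  0.2 -1. ] op 0.634
```

{"op": "send_rows", "data": {
  "motion": [
    [[0,0,0,-0.1,0.1,-0.06,1],[0,0,0,0,0.1,0,1],[0,0,0,0,0,0,1],[0,0,0,0,0,0,1],[0,0,0,0,0,0,1]]
  ]
}}

```text
clock: 18.83
tool_pos: [0.6421, 0.1864, 0.0658]
eef_rot: [-0.704, -0.057, 0.055, 0.706]
contact_force: [0.5, 1.2, -1.0]
opening: 0.634
```

```bash
python3 - <<'E'
from h import *
delta([.642,.1864,.0650],9.2)
E
```

```text
turn/.08 [-0.03 -0.04  0.03] shift in final frame/.02 [-0.    0.04  0.  ]
clk 18.83 pos [0.6421 0.1864 0.0658] shift/.02 [-0.01  0.04  0.  ] F [ 0.5  1.2 -1. ] op 0.634
```

{"op": "send_rows", "data": {
  "motion": [
    [[0,0,0,0,0.05,0,1],[0,0,0,0,0.05,0,1],[0,0,0,0,0,0,1],[0,0,0,0,0,0,1],[0,0,0,0,0,0,1]]
  ]
}}

```text
clock: 19.25
tool_pos: [0.6422, 0.1866, 0.0649]
eef_rot: [-0.704, -0.057, 0.055, 0.706]
contact_force: [-2.0, -2.1, 6.1]
opening: 0.635
```

```bash
python3 - <<'E'
from h import *
delta([.642,.1864,.0650],9.2)
E
```

```text
turn/.08 [-0.03 -0.04  0.04] shift in final frame/.02 [-0.01 -0.   -0.01]
clk 19.25 pos [0.6422 0.1866 0.0649] shift/.02 [-0.01 -0.   -0.01] F [-2.  -2.1  6.1] op 0.635
```

Contact made. Release and lift.

{"op": "send_rows", "data": {
  "motion": [
    [[0,0,0,0,0,0,-1],[0,0,0,0,0,0,-1],[0,0,0,0,0,0,-1],[0,0,0,0,0,0,-1],[0,0,0,0,0,0,-1]]
  ]
}}

```text
clock: 19.67
tool_pos: [0.642, 0.1863, 0.0636]
eef_rot: [-0.704, -0.056, 0.055, 0.706]
contact_force: [-0.7, 0.5, 0.0]
opening: 0.983
```

{"op": "send_rows", "data": {
  "motion": [
    [[0,0,0,0,-0.6,0,-1],[0,0,0,0,-1,0,-1],[0,0,0,0,-1,0,-1],[0,0,0,-0.5,-1,0,-1],[0,0,0,-1,-0.5,0,-1]]
  ]
}}

```text
clock: 20.08
tool_pos: [0.6148, 0.1827, 0.149]
eef_rot: [-0.703, -0.058, 0.052, 0.707]
contact_force: [-0.8, 1.2, -0.3]
opening: 1.002
```

{"op": "send_rows", "data": {
  "motion": [
    [[0,0,0,-1,0,0,-1],[0,0,0,-1,0,0,-1],[0,0,0,-1,0,0,-1],[0,0,0,-1,0,0,-1],[0,0,0,-1,0,0,-1]]
  ]
}}

```text
clock: 20.5
tool_pos: [0.5128, 0.1657, 0.1464]
eef_rot: [-0.704, -0.057, 0.054, 0.706]
contact_force: [0.3, -0.6, 0.3]
opening: 0.997
```

```bash
python3 - <<'E'
from h import *
delta([.45,.27,.14],9.2);snap("wrist","w7");snap("scene","s7")
t=cv2.imread("pics/s7.png"); cv2.imwrite("pics/zj.png",cv2.resize(t[200:370,160:340],None,fx=3.5,fy=3.5,interpolation=cv2.INTER_CUBIC))
E
```

```text
turn/.08 [-0.03 -0.04  0.05] shift in final frame/.02 [-2.27  0.32  5.65]
clk 20.5 pos [0.5128 0.1657 0.1464] shift/.02 [-2.28  0.33  5.64] F [ 0.3 -0.6  0.3] op 0.997
```

View pics/w7.png

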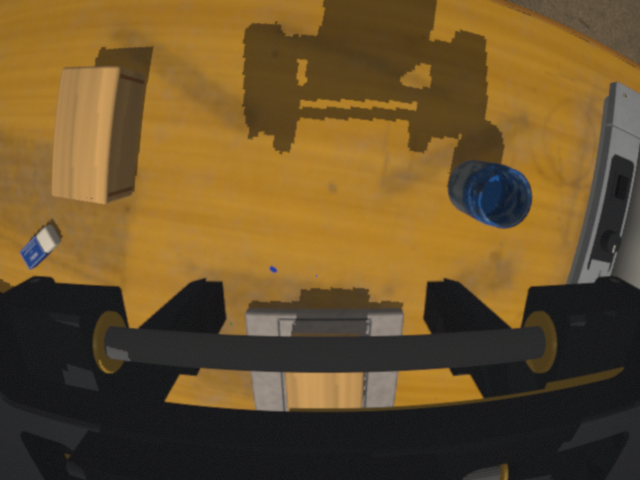

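View pics/zj.png

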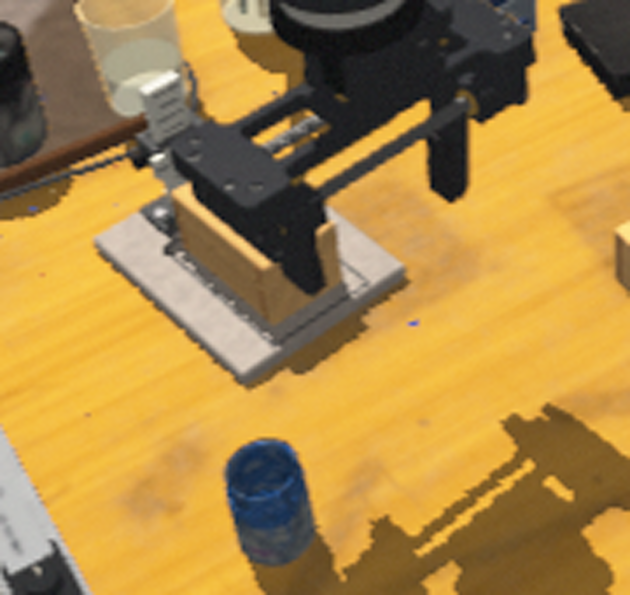

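```bash
python3 - <<'E'
from h import *
W=L("w7");t=W["img"];
cv2.imwrite("pics/zk.png",cv2.resize(t[140:245,430:550,::-1],None,fx=5,fy=5,interpolation=cv2.INTER_CUBIC))
t=cv2.imread("pics/top0.png");cv2.imwrite("pics/zl.png",cv2.resize(t[280:325,90:195],None,fx=7,fy=7,interpolation=cv2.INTER_CUBIC))
E
```

```text
(no output)
```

View pics/zk.png

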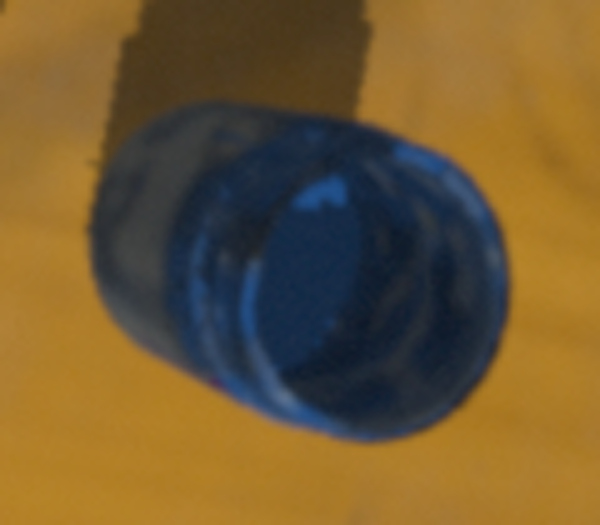

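View pics/zl.png

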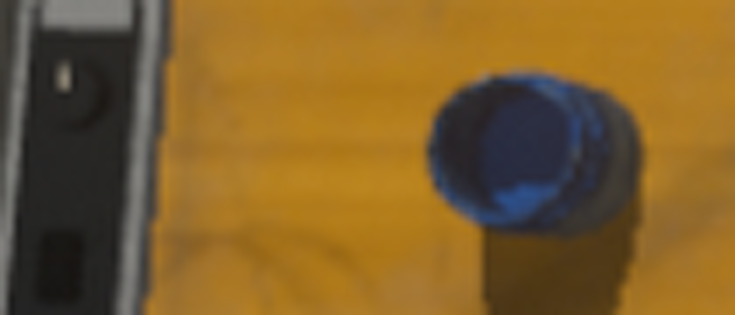

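```bash
python3 - <<'E'
from h import *
W=L("w7");p=np.array([430,140])+(np.array([[377,292],[243,290],[510,290]])+.5)/5-.5
print(onz(W,p,.064,W["pose"]).round(4))
T=L("top0");p=np.array([90,280])+(np.array([[505,150],[430,150],[580,150],[165,150]])+.5)/7-.5
print(onz(T,p,.064).round(4)); print(onz(T,p[3:],.02))
delta([.454,.27,.13],0)
E
```

```text
[[0.4596 0.2724 0.064 ]
 [0.463  0.2535 0.064 ]
 [0.4554 0.2925 0.064 ]]
[[0.4571 0.2725 0.064 ]
 [0.4569 0.2919 0.064 ]
 [0.4573 0.2531 0.064 ]
 [0.4563 0.3604 0.064 ]]
[[0.45867937 0.37806515 0.02      ]]
turn/.08 [-0.01  2.01  0.01] shift in final frame/.02 [-2.83  0.82  5.24]
clk 20.6 pos [0.5107 0.1652 0.1463] shift/.02 [-1.96  0.82  5.62] F [ 0.7  0.2 -0.1] op 1.004
```

{"op": "send_rows", "data": {
  "motion": [
    [[0,0,0,-0.3,0.1,0.9,-1],[0,0,0,-0.3,0.1,1,-1],[0,0,0,-0.3,0.1,1,-1],[0,0,0,-0.4,0.1,1,-1],[0,0,0,-0.3,0.1,1,-1]]
  ]
}}

```text
clock: 21.02
tool_pos: [0.4672, 0.259, 0.1361]
eef_rot: [-0.704, -0.057, 0.054, 0.706]
contact_force: [-0.1, 0.0, -0.5]
opening: 0.999
```

{"op": "send_rows", "data": {
  "motion": [
    [[0,0,0,-0.1,0,0.5,-1],[0,0,0,0,0,0.1,-1],[0,0,0,0,0,0,-1],[0,0,0,0,0,0,-1],[0,0,0,0,0,0,-1]]
  ]
}}

```text
clock: 21.43
tool_pos: [0.4637, 0.2674, 0.1355]
eef_rot: [-0.705, -0.056, 0.054, 0.705]
contact_force: [-0.3, 0.1, -0.4]
opening: 0.999
```

```bash
python3 - <<'E'
from h import *
delta([.458,.2725,.035],9);snap("wrist","w8")
E
```

```text
turn/.08 [-0.01 -0.02  0.03] shift in final frame/.02 [-0.24  5.02  0.3 ]
clk 21.43 pos [0.4637 0.2674 0.1355] shift/.02 [-0.26  5.02  0.29] F [-0.3  0.1 -0.4] op 0.999
```

View pics/w8.png

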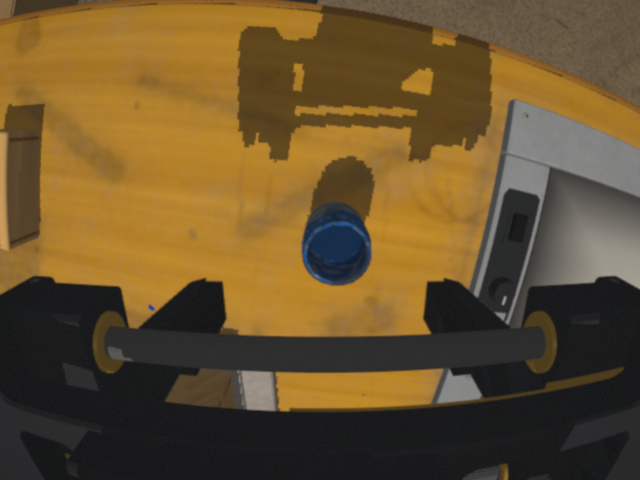

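```bash
python3 - <<'E'
from h import *
W=L("w8");print(onz(W,[[337,252]],.064,W["pose"]))
E
```

```text
[[0.45845085 0.2734624  0.064     ]]
```

{"op": "send_rows", "data": {
  "motion": [
    [[0,0,0,-0.2,0.5,0.3,-1],[0,0,0,0,0.9,0,-1],[0,0,0,0,0.9,0,-1],[0,0,0,0,0.9,0,-1],[0,0,0,0,0.9,0,-1]]
  ]
}}

```text
clock: 21.9
tool_pos: [0.4587, 0.2735, 0.0528]
eef_rot: [-0.704, -0.056, 0.054, 0.706]
contact_force: [0.2, 0.5, 0.3]
opening: 0.998
```

```bash
python3 - <<'E'
from h import *
delta([.4595,.2725,.035],9)
E
```

```text
turn/.08 [-0.02 -0.01  0.04] shift in final frame/.02 [ 0.03  0.89 -0.06]
clk 21.9 pos [0.4587 0.2735 0.0528] shift/.02 [ 0.03  0.89 -0.06] F [0.2 0.5 0.3] op 0.998
```

{"op": "send_rows", "data": {
  "motion": [
    [[0,0,0,0,0.5,0,-1],[0,0,0,0,0.35,0,-1],[0,0,0,0,0,0,-1],[0,0,0,0,0,0,1],[0,0,0,0,0,0,1]]
  ],
  "force": 12
}}

```text
clock: 22.32
tool_pos: [0.4585, 0.2749, 0.0374]
eef_rot: [-0.704, -0.057, 0.054, 0.706]
contact_force: [0.8, 0.1, -0.3]
opening: 0.877
```

{"op": "send_rows", "data": {
  "motion": [
    [[0,0,0,0,0,0,1],[0,0,0,0,0,0,1],[0,0,0,0,0,0,1],[0,0,0,0,0,0,1],[0,0,0,0,0,0,1]]
  ]
}}

```text
clock: 22.73
tool_pos: [0.4581, 0.2746, 0.0368]
eef_rot: [-0.704, -0.057, 0.055, 0.706]
contact_force: [0.2, -0.6, 0.1]
opening: 0.498
```

{"op": "send_rows", "data": {
  "motion": [
    [[0,0,0,0,0,0,1],[0,0,0,0,0,0,1],[0,0,0,0,0,0,1],[0,0,0,0,0,0,1],[0,0,0,0,0,0,1]]
  ]
}}

```text
clock: 23.15
tool_pos: [0.4581, 0.2746, 0.0367]
eef_rot: [-0.704, -0.057, 0.055, 0.706]
contact_force: [-0.3, -0.5, 3.5]
opening: 0.484
```

```bash
python3 - <<'E'
from h import *
delta([.642,.186,.16],9.2)
E
```

```text
turn/.08 [-0.03 -0.04  0.03] shift in final frame/.02 [ 8.37 -6.16 -5.84]
clk 23.15 pos [0.4581 0.2746 0.0367] shift/.02 [ 8.4  -6.15 -5.8 ] F [-0.3 -0.5  3.5] op 0.484
```

{"op": "send_rows", "data": {
  "motion": [
    [[0,0,0,0,-0.8,0,1],[0,0,0,0,-1,0,1],[0,0,0,0,-1,0,1],[0,0,0,0,-1,0,1],[0,0,0,0,-1,0,1]]
  ]
}}

```text
clock: 23.57
tool_pos: [0.4574, 0.2742, 0.1331]
eef_rot: [-0.704, -0.056, 0.055, 0.706]
contact_force: [-0.5, 0.6, -0.3]
opening: 0.482
```

{"op": "send_rows", "data": {
  "motion": [
    [[0,0,0,0.5,-1,-0.4,1],[0,0,0,0.9,-0.4,-0.6,1],[0,0,0,0.9,0,-0.6,1],[0,0,0,0.9,0,-0.6,1],[0,0,0,0.9,0,-0.6,1]]
  ]
}}

```text
clock: 23.98
tool_pos: [0.5483, 0.2311, 0.1606]
eef_rot: [-0.704, -0.056, 0.055, 0.706]
contact_force: [-0.2, 0.6, -1.2]
opening: 0.484
```

{"op": "send_rows", "data": {
  "motion": [
    [[0,0,0,0.9,0,-0.6,1],[0,0,0,0.9,0,-0.6,1],[0,0,0,0.9,0,-0.6,1],[0,0,0,0.7,0,-0.5,1],[0,0,0,0.4,0,-0.3,1]]
  ]
}}

```text
clock: 24.4
tool_pos: [0.6324, 0.1905, 0.1598]
eef_rot: [-0.705, -0.056, 0.054, 0.705]
contact_force: [-0.3, -0.5, -1.8]
opening: 0.485
```

```bash
python3 - <<'E'
from h import *
delta([.642,.186,.1005],9.2)
E
```

```text
turn/.08 [-0.01 -0.07  0.03] shift in final frame/.02 [ 0.44  2.97 -0.3 ]
clk 24.4 pos [0.6324 0.1905 0.1598] shift/.02 [ 0.43  2.97 -0.3 ] F [-0.3 -0.5 -1.8] op 0.485
```

{"op": "send_rows", "data": {
  "motion": [
    [[0,0,0,0.3,0.3,-0.2,1],[0,0,0,0,0.6,0,1],[0,0,0,0,0.6,0,1],[0,0,0,0,0.5,0,1],[0,0,0,0,0,0,1]]
  ]
}}

```text
clock: 24.82
tool_pos: [0.6347, 0.1893, 0.1174]
eef_rot: [-0.705, -0.055, 0.058, 0.705]
contact_force: [-0.6, -0.8, -0.9]
opening: 0.483
```

```bash
python3 - <<'E'
from h import *
delta([.642,.186,.1005],9.2); snap("wrist","w9")
E
```

```text
turn/.08 [-0.01 -0.01 -0.04] shift in final frame/.02 [ 0.33  0.84 -0.22]
clk 24.82 pos [0.6347 0.1893 0.1174] shift/.02 [ 0.34  0.84 -0.22] F [-0.6 -0.8 -0.9] op 0.483
```

View pics/w9.png

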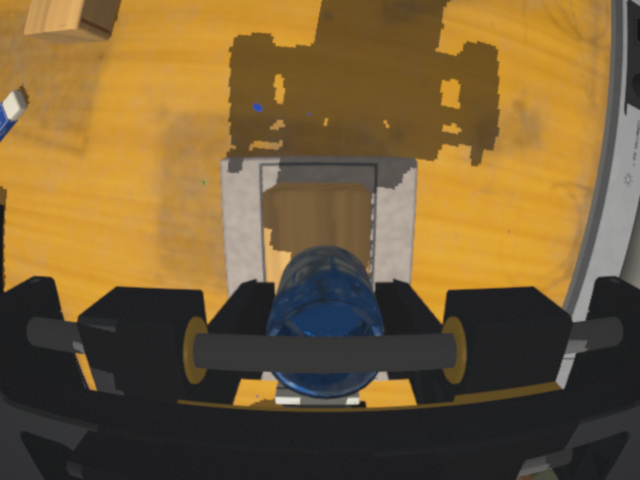

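{"op": "send_rows", "data": {
  "motion": [
    [[0,0,0,0.3,0,-0.2,1],[0,0,0,0,0.3,0,1],[0,0,0,0,0.3,0,1],[0,0,0,0,0,0,1],[0,0,0,0,0,0,1]]
  ]
}}

```text
clock: 25.28
tool_pos: [0.6436, 0.1864, 0.1083]
eef_rot: [-0.704, -0.056, 0.055, 0.706]
contact_force: [-0.3, -1.3, -0.2]
opening: 0.484
```

```bash
python3 - <<'E'
from h import *
delta([.642,.186,.1005],9.2)
E
```

```text
turn/.08 [-0.02 -0.04  0.02] shift in final frame/.02 [-0.08  0.39 -0.01]
clk 25.28 pos [0.6436 0.1864 0.1083] shift/.02 [-0.08  0.39 -0.01] F [-0.3 -1.3 -0.2] op 0.484
```

{"op": "send_rows", "data": {
  "motion": [
    [[0,0,0,-0.08,0.15,0,1],[0,0,0,0,0.15,0,1],[0,0,0,0,0,0,1],[0,0,0,0,0,0,1],[0,0,0,0,0,0,1]]
  ]
}}

```text
clock: 25.7
tool_pos: [0.6424, 0.1864, 0.1028]
eef_rot: [-0.704, -0.057, 0.055, 0.706]
contact_force: [-0.0, 0.2, -1.6]
opening: 0.48
```

```bash
python3 - <<'E'
from h import *
delta([.642,.186,.1005],9.2)
E
```

```text
turn/.08 [-0.03 -0.04  0.03] shift in final frame/.02 [-0.02  0.12 -0.01]
clk 25.7 pos [0.6424 0.1864 0.1028] shift/.02 [-0.02  0.12 -0.01] F [-0.   0.2 -1.6] op 0.48
```

{"op": "send_rows", "data": {
  "motion": [
    [[0,0,0,0,0.08,0,1],[0,0,0,0,0.06,0,1],[0,0,0,0,0,0,1],[0,0,0,0,0,0,1],[0,0,0,0,0,0,1]]
  ]
}}

```text
clock: 26.12
tool_pos: [0.6426, 0.1865, 0.1008]
eef_rot: [-0.704, -0.057, 0.055, 0.706]
contact_force: [-0.6, -1.4, 5.6]
opening: 0.48
```

```bash
python3 - <<'E'
from h import *
delta([.642,.186,.1005],9.2)
E
```

```text
turn/.08 [-0.03 -0.04  0.04] shift in final frame/.02 [-0.04  0.02 -0.02]
clk 26.12 pos [0.6426 0.1865 0.1008] shift/.02 [-0.04  0.01 -0.02] F [-0.6 -1.4  5.6] op 0.48
```

Contact at the expected height. Release, rise and back off.

{"op": "send_rows", "data": {
  "motion": [
    [[0,0,0,0,0,0,-1],[0,0,0,0,0,0,-1],[0,0,0,0,0,0,-1],[0,0,0,0,0,0,-1],[0,0,0,0,0,0,-1]]
  ]
}}

```text
clock: 26.53
tool_pos: [0.6423, 0.1863, 0.0997]
eef_rot: [-0.704, -0.056, 0.055, 0.706]
contact_force: [-0.3, 0.7, 0.6]
opening: 0.836
```

{"op": "send_rows", "data": {
  "motion": [
    [[0,0,0,0,-0.3,0,-1],[0,0,0,0,-0.8,0,-1],[0,0,0,0,-1,0,-1],[0,0,0,0,-1,0,-1],[0,0,0,0,-1,0,-1]]
  ]
}}

```text
clock: 26.95
tool_pos: [0.6423, 0.1865, 0.1844]
eef_rot: [-0.704, -0.057, 0.055, 0.706]
contact_force: [0.4, 0.9, -0.2]
opening: 1.002
```

{"op": "send_rows", "data": {
  "motion": [
    [[0,0,0,-0.8,-0.5,-0.2,-1],[0,0,0,-1,0,-0.6,-1],[0,0,0,-1,0,-0.9,-1],[0,0,0,-1,0,-1,-1],[0,0,0,-1,0,-1,-1]]
  ]
}}

```text
clock: 27.37
tool_pos: [0.5585, 0.0976, 0.1932]
eef_rot: [-0.704, -0.058, 0.054, 0.706]
contact_force: [-0.1, 0.4, 0.3]
opening: 0.998
```

{"op": "send_rows", "data": {
  "motion": [
    [[0,0,0,-0.8,0,-1,-1],[0,0,0,-0.8,0,-1,-1],[0,0,0,-0.5,0,-1,-1],[0,0,0,0,0,-1,-1],[0,0,0,0,0,-1,-1]]
  ]
}}

```text
clock: 27.78
tool_pos: [0.5332, -0.0084, 0.1929]
eef_rot: [-0.704, -0.057, 0.055, 0.705]
contact_force: [-0.0, 0.0, 0.3]
opening: 1.0
```

{"op": "send_rows", "data": {
  "motion": [
    [[0,0,0,0,0,-1,-1],[0,0,0,0,0,-1,-1],[0,0,0,0,0,0,-1],[0,0,0,0,0,0,-1],[0,0,0,0,0,0,-1]]
  ]
}}

```text
clock: 28.2
tool_pos: [0.5397, -0.0456, 0.1922]
eef_rot: [-0.704, -0.057, 0.055, 0.706]
contact_force: [-0.3, 1.1, 1.2]
opening: 1.0
```

```bash
python3 - <<'E'
from h import *
delta([.45,0,.2],9)
for c in("top","scene"): snap(c,c+"9")
t=cv2.imread("pics/scene9.png"); cv2.imwrite("pics/zm.png",cv2.resize(t[170:300,170:300],None,fx=4.5,fy=4.5,interpolation=cv2.INTER_CUBIC))
t=cv2.imread("pics/top9.png"); cv2.imwrite("pics/zn.png",cv2.resize(t[140:255,165:275],None,fx=5,fy=5,interpolation=cv2.INTER_CUBIC))
E
```

```text
turn/.08 [-0.04  0.02  0.05] shift in final frame/.02 [-4.07 -0.39  2.95]
clk 28.2 pos [ 0.5397 -0.0456  0.1922] shift/.02 [-4.07 -0.4   2.96] F [-0.3  1.1  1.2] op 1.0
```

View pics/zm.png

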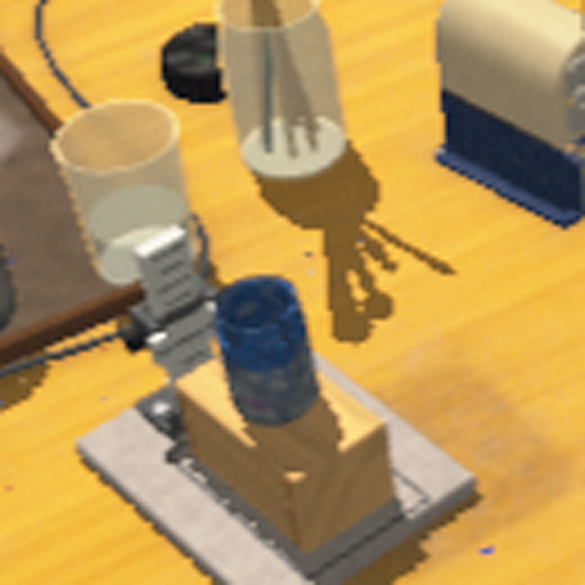

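View pics/zn.png

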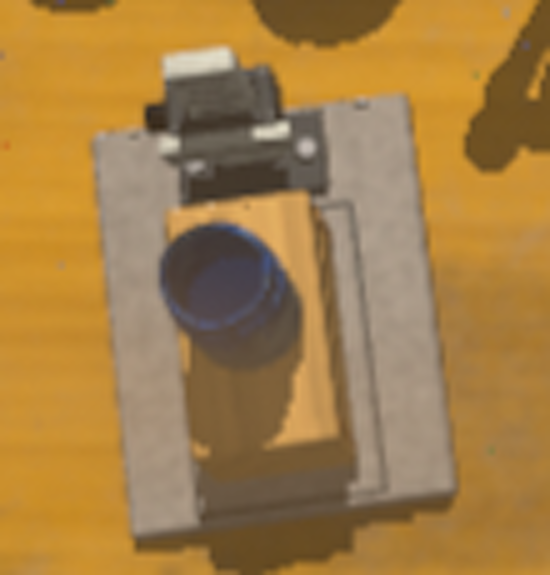

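View pics/scene9.png

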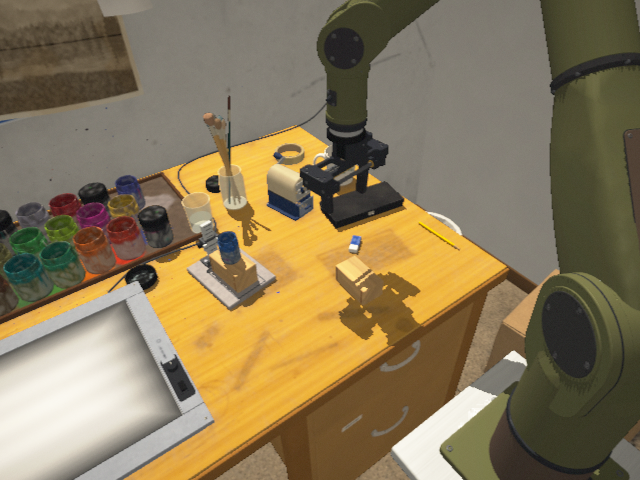

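```bash
python3 - <<'E'
from h import *
T=L("top9");z=lambda p:np.array([165,140])+(np.array(p)+.5)/5-.5
print("pile top",rect(onz(T,z([(167,212),(308,192),(340,438),(196,462)]),.064)))
print("jar",onz(T,z([(216,276)]),.128))
S=L("scene9");y=lambda p:np.array([170,170])+(np.array(p)+.5)/4.5-.5
print("scene jar",onz(S,y([(259,308)]),.128), "near corners",onz(S,y([(385,425),(293,492),(180,395)]),.064))
a=np.radians(9.2);R=np.array([[np.cos(a),-np.sin(a)],[np.sin(a),np.cos(a)]])
print("expect",(R@np.array([[-.05,-.028],[-.05,.028],[.05,.028]]).T).T+[.642,.186])
d=cv2.absdiff(cv2.imread("pics/top0.png"),cv2.imread("pics/top9.png")).max(2); print(np.count_nonzero(d[145:180,195:230]>40))
E
```

```text
pile top (array([0.6398, 0.1844]), np.float64(9.56), np.float64(9.89), np.float64(0.0983), np.float64(0.0543))
jar [[0.64087658 0.18508537 0.128     ]]
scene jar [[0.63862218 0.18790783 0.128     ]] near corners [[0.59717691 0.15311586 0.064     ]
 [0.58394733 0.20919412 0.064     ]
 [0.67616641 0.22318417 0.064     ]]
expect [[0.59711986 0.15036613]
 [0.58816651 0.20564576]
 [0.68688014 0.22163387]]
25
```

```bash
python3 - <<'E'
from plant import job
print(job.finish_job())
E
```

```text
the job is handed in; nothing more can be done
None
```

I piled the middle board (32 mm) and the thin board (20 mm) on top of it in the outlined place, and stood the small jar on the middle of the pile. The thick board stayed where it was, and I handed the job in at about 28 s of the 69 s allowed.

**Height:** The tilted wrist view put the pointer plate's lower edge about 48 mm and its upper edge about 63.5 mm above the base, so its middle is near 55.5 mm. The 52 mm pile top is therefore inside the plate, about 4 mm below its middle. This measurement came before the pile was built; I did not measure pile against plate again afterwards.

**Disagreement:** My first estimate, from the scene camera, put the plate's middle at 57–60 mm, where the choice between a 52 mm and a 64 mm pile is unclear. I trusted the closer wrist view. Its plate measured about 15.6 mm tall instead of 17, so expect about 1 mm of error.

**Final checks:**
- **Pile:** The top camera put the pile centre about 2 mm from the middle of the outline and within about 1° of square. The scene-camera corners agreed to about 3–5 mm for the near ones. The far corner was about 11 mm off; I took that as a poor pixel pick.
- **Jar:** It is upright, within about 1 mm of the pile centre by the top camera and 4 mm by the scene camera.
- **Rest of the desk:** The eraser, pencil and thick board look undisturbed, and only a few pixels changed around the pointer. The gripper was open and clear of everything.

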